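# Load a drink pod foil side down and close the clamp

### The job

Load the drink machine: raise the clamp head fully by its lever, then take the large pod (the one with the biggest disc) out of the rack and lay it flat in the machine's round recess, foil side down, with its tab in the front notch. Let go of it, then lower the clamp head fully over it. Leave the other pods, the mug and everything else where they are.

Things in the scene. Friction and masses are not known exactly. Their poses are not given: they have to be found in the camera images.
- machine: White drink-pod machine standing on the table (fixed). Origin: on the table under the centre of the recess; x points from the recess back to the tall cabinet (cabinet 170 wide, 245 high, its front 135 behind the recess centre), z up; the front, notch and lever are on the -x side.
- recess (a point): Centre of the floor of the round recess, 115 above the table; axes as the machine's. The recess is 69 in diameter, with a rim 7 high and 10 thick; at its front (-x) the rim has a notch 29 wide, open to the front, for the pod's tab; the cradle's front edge is 46 from the centre, so the tab's end overhangs. A mug stands below.
- head (a joint): Angle of the clamp head, rad: 0 = lowered flat over the recess (its stop), grows as it is raised, 1.75 = fully up and leaning back (its stop). It is stiff and stays where it is left (about 0.4 N m to turn, some 3 N at the lever). It starts part-way down. At 1.5 or more it leaves the space straight above the recess free.
- head_hinge (a point): Fixed point on the head's hinge axis: 70 behind the recess centre and 34 above its floor; the axis is along the machine's y.
- lever_grip (a point): Point on the head's steel lever tongue, 140 from the hinge axis, moving with the head: at angle q it lies 140 cos q in front of the hinge and 140 sin q above it. The tongue is a flat bar 20 wide (along the machine's y), 12 thick, from 106 to 160 from the hinge; the head plate behind it is 68 wide, 14 thick, with two feet below that press on the pod's flange.
- rack: Wooden pod rack on the table (fixed): a board 196 x 76 x 14 with three grooves 66 apart along its x axis, in any of which the large pod may be; origin at the middle groove, on the table. The pods stand on edge in the grooves, 6 deep, tab up, flat (foil) face towards the rack's +x.
- large_pod: White drink pod, 50 g: round flange 64 in diameter, 5 thick, its flat outer face foiled; behind it a blunt crown 52 in diameter (20 thick in all); a tab 22 wide, 8 thick, one face flush with the foil, out to 60 from the centre. Origin: centre of the foil face; x out of that face, z to the tab's end. Stands on edge at first, centre 40 up. As wanted: x straight down, z to the machine's front.
- pod_crown (a point): Centre of the large pod's crown face, 20 behind the foil face.
- pod_tab (a point): Middle of the large pod's tab, 47 from the pod's centre towards the tab's end and half-way through its thickness; the place to grip it.
- small_pod_a: A small pod of the same make: flange 50 in diameter, tab to 53 from the centre, 35 g; axes and origin as the large pod's. To be left in the rack.
- small_pod_b: The other small pod, the same. To be left in the rack.
- mug: White mug without handle under the machine's spout, 68 wide, 62 high; origin under its foot. To be left.
- camera: Black compact camera standing on the table, 105 x 32 x 64 with a lens 28 long; origin under its middle. To be left.
- bowl: White bowl, 140 wide, 60 high; origin under its foot. To be left.
- bottle: Clear bottle with a white cap, 60 wide, 170 high; origin under its foot. To be left.
- saucer: Blue saucer, 130 wide, 16 high; origin under its foot. To be left.
- teaspoon: Steel teaspoon, 140 long; origin under its middle. To be left.

How it is judged:
By the outcome, as a careful person would: the job done as asked, in the order asked, and still so for the second after the job is handed in, with the robot touching nothing.
It also fails if it takes over 72 s, if anything falls off the work surface, if the arm or the gripper's body presses on something with over 40 N, if the wrist force passes 120 N, or if a joint passes its speed limit or range.

### The arm

A 7-joint arm with a two-finger parallel gripper is mounted at the origin on the work surface. World frame = base frame: x ahead of the robot, y to its left, z up, the work surface at z = 0. Lengths are in mm, angles in degrees, forces in N, time in s.
With the tool pointing down it reaches from about 350 to 900 mm from the base axis. Payload 19.9 kg.
Tool frame: the origin (TCP) lies midway between the tips of the shut fingers; the grasp point (between the pads) lies 19 mm behind it; z points along the fingers, y is the line along which they close (so a half turn about z gives the same grasp; the last joint's range is limited). The gripper opens to 85 mm and grips with 20 to 120 N. Pads are 22 mm wide; open, the fingers measure 114 mm over their backs; the gripper's body (76 mm by 85 mm) begins 54 mm behind the grasp point. The pads swing forward as they close: fully open they stand 13 mm farther back than shut.
Start: joints at [70.617, 23.915, -0.59, 92.452, 0.269, 63.638, -3.037], TCP at [182.784, -597.655, 231.26] pointing down, gripper open.
Joint ranges: [-161.28, 161.28], [-22.2, 115.67], [-73.04, 71.86], [3.21, 147.25], [-68.34, 248.33], [10.77, 114.83], [-161.83, 161.83]. Speed limits (degrees/s): [108.29, 108.29, 136.94, 136.94, 172.46, 172.46, 172.46].

### API

Orientations are given as a 3x3 rotation matrix whose columns are the frame's x, y, z axes.
In Python, from rig import env, imaging gives the robot as it stands.
- The arm moves only by the tool servo_tool, never from a script. Its arguments are lists of equal length, an entry for each row: "gripper": the closure, from 0 (fully open) to 1 (shut); "translation": the shift along the tool's x, y, z in m, a list of three; "spin": the turn about the tool's z in degrees. A call has exactly 5 rows; each row shifts and turns the commanded pose from where the row before left it, along the tool's axes as they then stand; what a row does not reach is not made up. A row lasts 1/12 s, in which the tool goes at most 41.7 mm and 7.16 degrees, less where a joint would pass 70% of its speed; a pose out of reach is approached as far as the arm can. A call is refused whole if a number of a shift passes 0.0417 or a number of a turn 7.16, either way. A call with a gripper value outside its range is refused whole. The fingers move at their own pace and stop on an object; "grip_force" is the grip in N (left out, the last holds). Time passes only in rows, so rows that do not move let the fingers close, or fill a call up. It gives the time, the measured TCP pose, the force, the opening and the grip force at its end, in the units of the state.
- env.read_state(): the state, without advancing time (a new reading comes with each control period).
- imaging.snapshot(name): name is "scene" or "top"; returns a dict with "frame" (400x640x3 uint8, red, green, blue), "depth" (400x640 float32, mm along the optical axis (not along the pixel's ray), 0 where there is no reading), "fx", "fy", "cx", "cy" (pixels), "cam_to_world" (4x4, takes a point from camera to world coordinates). Camera axes: x right, y down, z forward; pixel columns grow to the right and rows downward; lengths in mm; the calibration is good to about 2 mm. A picture is of the moment at which its call begins.
- env.finish_job(): hands the job in; it is judged then, once.
Trained networks look in a picture, given as the dict that the camera call returned (one of the last four; its "shot" number tells which), for a name from the list of things; names that differ only in an ending like _2 or _b are one class to them, and where a whole thing is asked for, a point or a joint stands for the part that bears it (a point fixed in the world has none). Each returns a list of dicts, best first, with "score" (0 to 1); they miss things now and then, are a little off and sometimes report something else, mostly with a low value. They report only what shows in the picture. A call takes as long as a camera call.
- imaging.masks_of(picture, name): "region" (400x640 bool, what is visible of it) and "box" ([left, top, width, height] as shares, 0 to 1, of the picture: columns of its width, rows of its height, round what is visible of it).
- imaging.tip_of(picture, name): "point" ([column, row] as shares, 0 to 1, of the picture: columns of its width, rows of its height: a listed point, or the origin of a listed thing).
The state is a dict: "time_s": time; "qpos": joint angles; "joint_vel": joint speeds; "joint_efforts": joint torques, N m; "ee_pos": TCP position; "orientation": TCP orientation; "wrist_force": force on the tool from outside, world axes, zero at the start; "moment": the same for the moment, N m; "finger_gap": finger opening in mm; "grip_force": force on a finger pad.
Only numpy, scipy, OpenCV 4.12 (cv2) and the standard library are available. Lean on these libraries where they do the work, as an engineer would, in place of code of your own. Each camera call takes 0.05 s, during which the arm holds its last target. There are 200 camera calls.

## Working session

There is one attempt and no reset: what is moved stays moved. The work goes in short steps, Python scripts to look and compute and a tool call to move; the robot and the scene stay as the last step left them, time stands still between calls to the robot, and variables do not carry over. Pictures are saved under pics/ and viewed, at most 10 in all, crops included, and the job is handed in when it is done.

Besides the shell and the picture viewer there is one more tool, called after "Call:" as name([rows], argument=value, ...), one row to a line, values as JSON. servo_tool: Moves the arm, as the interface text tells. Its arguments: {"type":"object","properties":{"gripper":{"type":"array"},"translation":{"type":"array"},"spin":{"type":"array"},"grip_force":{"type":"number"}},"required":["gripper","translation","spin"]}

```bash
mkdir -p pics; cat > h.py <<'E'
import numpy as np, cv2
from rig import env, imaging
def px2w(s,c,r,z=None):
    M=np.array(s["cam_to_world"]); 
    ray=np.array([(c-s["cx"])/s["fx"],(r-s["cy"])/s["fy"],1.0])
    if z is None:
        d=s["depth"][int(round(r)),int(round(c))]; return (M@np.r_[ray*d,1])[:3]
    d=M[:3,:3]@ray; t=(z-M[2,3])/d[2]; return M[:3,3]+t*d
def cloud(s,mask):
    r,c=np.nonzero(mask&(s["depth"]>0)); d=s["depth"][r,c]
    P=np.stack([(c-s["cx"])/s["fx"]*d,(r-s["cy"])/s["fy"]*d,d,np.ones_like(d)])
    return (np.array(s["cam_to_world"])@P)[:3].T
def save(s,n): cv2.imwrite("pics/"+n,s["frame"][:,:,::-1])
E
python3 - <<'E'
from h import *
np.set_printoptions(precision=1,suppress=True)
for v in ("scene","top"):
    s=imaging.snapshot(v); save(s,v+"0.png")
    print(v,np.array(s["cam_to_world"])[:3].tolist(),s["fx"])
    for n in ["recess","head_hinge","lever_grip","rack","large_pod","pod_crown","pod_tab","small_pod_a","machine","mug"]:
        for k in imaging.tip_of(s,n)[:3]:
            c,r=k["point"][0]*640,k["point"][1]*400
            try: w=px2w(s,c,r)
            except Exception: w=None
            print(n,round(k["score"],2),round(c),round(r),w)
st=env.read_state(); print(st["orientation"],st["time_s"])
E
```

```text
scene [[0.5446112700269738, 0.6110041200050943, -0.5745193903571981, 1220.8851231895462], [0.8385478475581681, -0.38414590219097877, 0.38635402571403604, -410.4529113417826], [0.015364631956853204, -0.6921747547886148, -0.7215663773473312, 963.530144171058]] 495.29971133382867
recess 0.68 336 200 [624.7  35.7 172.9]
head_hinge 0.88 357 208 [659.3  67.6 160.3]
head_hinge 0.62 318 300 [756.7 -96.   59.3]
lever_grip 0.92 317 158 [530.5  46.3 217.9]
lever_grip 0.67 467 189 [655.  454.5   6.8]
rack 0.97 212 252 [ 488.8 -223.2   14.5]
large_pod 0.53 174 254 [ 442.1 -300.3   10.9]
pod_crown 0.62 187 248 [ 481.  -274.6   58.3]
pod_tab 0.67 178 238 [ 479.4 -286.7  101.3]
small_pod_a 0.79 201 242 [ 445.9 -230.2   13.7]
small_pod_a 0.66 178 252 [ 461.9 -292.3   35.1]
small_pod_a 0.46 233 232 [ 485.1 -161.5   45.7]
machine 0.83 332 234 [613.7  37.1  42.9]
machine 0.25 336 201 [624.3  36.4 167.7]
mug 0.83 332 234 [614.3  37.3  42.6]
mug 0.46 466 188 [648.1 458.5   3.1]
mug 0.33 407 160 [511.3 352.7  52.4]
top [[-0.009870156142174142, -0.9864615544296687, 0.16369539287936885, 329.11129753308967], 
[... 250 characters left out ...]
3 [657.9  83.6 154.8]
head_hinge 0.51 431 232 [ 462.  -286.3   98.9]
lever_grip 0.95 314 202 [534.9  59.  214.5]
lever_grip 0.74 405 235 [ 457.6 -222.4   47.1]
lever_grip 0.53 230 280 [327.1 318.9  17.1]
rack 0.57 404 231 [ 470.7 -215.3   56.4]
rack 0.45 402 230 [ 472.8 -211.4   51.9]
large_pod 0.48 427 231 [ 468.7 -283.5   69.6]
pod_crown 0.68 420 232 [ 469.7 -273.2   23.9]
pod_crown 0.44 212 230 [477.5 369.8  60.1]
pod_tab 0.76 431 233 [ 458.3 -288.9   99.1]
small_pod_a 0.65 385 229 [ 471.5 -152.3   84.9]
small_pod_a 0.51 403 231 [ 470.6 -215.6   53.3]
machine 0.78 316 196 [551.2  52.5 205.8]
mug 0.51 405 232 [ 465.6 -218.8   59.3]
[[ 1.   0.3 -0. ]
 [ 0.3 -1.   0. ]
 [ 0.  -0.  -1. ]] 1.1
```

View pictures.

View pics/scene0.png

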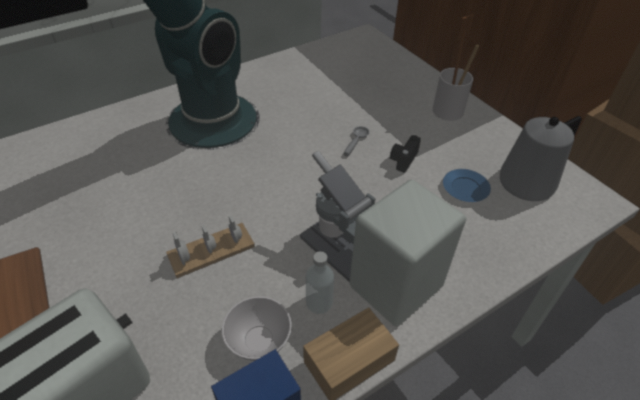

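View pics/top0.png

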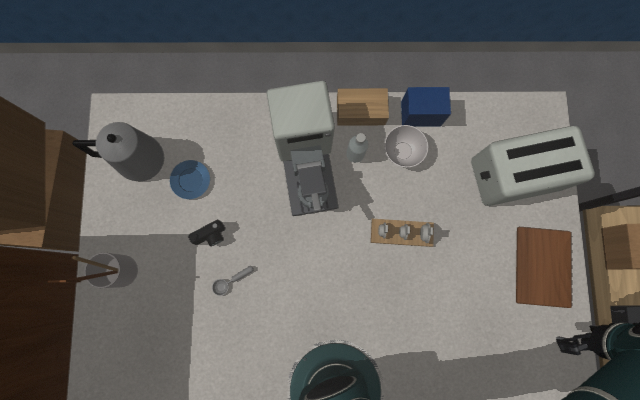

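```bash
python3 - <<'E'
from h import *
np.set_printoptions(precision=1,suppress=True)
S=[imaging.snapshot(v) for v in ("scene","top")]
full=np.ones((400,640),bool)
C=[cloud(s,full) for s in S]; A=np.vstack(C)
def sel(P,x,y,z): return P[(P[:,0]>x[0])&(P[:,0]<x[1])&(P[:,1]>y[0])&(P[:,1]<y[1])&(P[:,2]>z[0])&(P[:,2]<z[1])]
for i,P in enumerate(C+[A]):
    for nm,b in dict(cabtop=((640,950),(-50,200),(238,255)),board=((410,540),(-340,-100),(9,20)),
        tongue=((480,580),(0,110),(185,260))).items():
        Q=sel(P,*b); print(i,nm,len(Q), Q.mean(0) if len(Q) else '', cv2.minAreaRect(Q[:,:2].astype(np.float32)) if len(Q)>5 else '')
    for y0 in (-285,-220,-155):
        Q=sel(P,(420,520),(y0-32,y0+32),(24,115)); print(i,"pod",y0,len(Q),Q.min(0),Q.max(0))
        Q=sel(Q,(0,999),(-999,999),(75,115)); print("   tab",len(Q),Q.mean(0), np.percentile(Q,[5,95],axis=0).ravel())
    # head plate plane
    Q=sel(P,(520,650),(0,130),(165,260)); print("head",len(Q)); 
for s,n in zip(S,("scene","top")):
    for name in("large_pod","machine","lever_grip"):
        for k in imaging.masks_of(s,name)[:2]:
            Q=cloud(s,k["region"]); print(n,name,round(k["score"],2),np.array(k["box"])*[640,400,640,400],len(Q),np.percentile(Q,[3,97],axis=0).ravel())
im=[]
f=S[0]["frame"];im.append(cv2.resize(f[205:285,150:270,::-1],(600,400)))
f=S[1]["frame"];im=[im[0][:, :],]
cv2.imwrite("pics/c1.png",im[0])
E
```

```text
0 cabtop 4902 [798.6  89.  245.3] ((793.01611328125, 94.70214080810547), (147.5498504638672, 169.48033142089844), 9.18427562713623)
0 board 1704 [ 479.2 -223.    14.3] ((472.9192199707031, -218.86099243164062), (196.25511169433594, 82.0345230102539), 85.21176147460938)
0 tongue 434 [555.5  56.5 204.6] ((547.022705078125, 60.52485656738281), (69.86199188232422, 65.50537109375), 89.72692108154297)
0 pod -285 265 [ 437.9 -295.1   24.5] [ 501.4 -273.3  103.6]
   tab 59 [ 471.9 -289.    93.7] [ 459.  -292.6   77.5  479.3 -285.1  102.3]
0 pod -220 198 [ 452. -229.   24.] [ 498.7 -206.1   90.5]
   tab 41 [ 474.9 -223.4   84.5] [ 463.1 -227.1   76.8  484.7 -219.    89.3]
0 pod -155 197 [ 456.6 -163.3   24. ] [ 503.3 -142.1   89.1]
   tab 40 [ 479.6 -157.8   84.3] [ 468.7 -161.2   76.6  489.  -153.5   88.7]
head 1252
1 cabtop 3028 [786.2  95.4 245.7] ((788.3677368164062, 95.44155883789062), (147.10842895507812, 168.24986267089844), 9.221482276916504)
1 board 1019 [ 469.  -212.    14.7] ((480.9635925292969, -215.42709350585938), (120.62174224853516, 210.4332275390625), 3.102597951889038)
1 ton
[... 1412 characters left out ...]
1.1  21.4  34.3] 310 [ 406.2 -294.1    1.3  497.1 -265.7  101.4]
scene large_pod 0.5 [221.9 297.1  70.8  59.6] 3303 [ 679.  -291.1    4.3  786.5 -172.    61.4]
scene machine 0.96 [300.6 148.8 164.2 180.1] 15118 [567.8   3.   17.1 874.7 164.9 247.4]
scene lever_grip 0.87 [309.6 149.3  62.3  66.8] 1754 [503.9  29.2   3.8 663.2 123.6 217.9]
top large_pod 0.71 [420.  221.5  13.2  24.1] 185 [ 439.6 -291.4   20.4  487.8 -273.1  101.7]
top machine 0.72 [272.9  80.1  65.8 138. ] 6933 [542.1   4.6  15.8 848.  166.4 249.2]
top lever_grip 0.7 [381.1 223.4  10.   13.6] 112 [ 457.6 -169.3   15.9  496.1 -141.9   89.6]
top lever_grip 0.63 [295.9 159.8  33.7  51.9] 1019 [521.   27.7  23.8 658.5 101.  220.3]
```

View pics/c1.png

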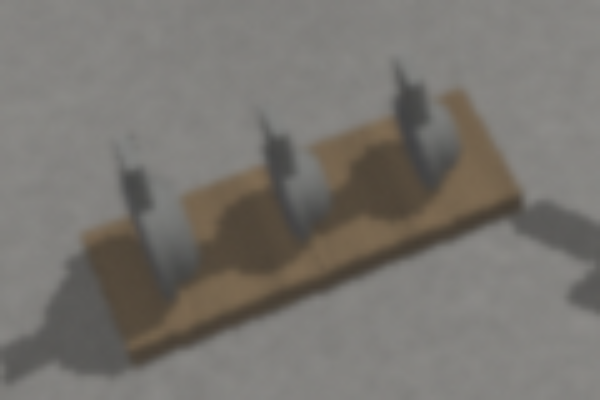

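```bash
cat >> h.py <<'E'
def go(x,y,z,yaw=None):
    """print tool-axis delta (mm) and spin to reach TCP x,y,z; yaw = angle of tool y in world"""
    s=env.read_state(); R=np.array(s["orientation"]); p=np.array(s["ee_pos"])
    cur=np.degrees(np.arctan2(R[1,1],R[0,1])); sp=0 if yaw is None else (cur-yaw+180)%360-180
    a=np.radians(cur-sp); Y=np.array([np.cos(a),np.sin(a),0]);Z=np.array([0,0,-1.]);X=np.cross(Y,Z)
    d=np.array([x,y,z])-p
    print("t",round(s["time_s"],2),"p",p.round(1),"yaw",round(cur,2),"tilt",R[2,2].round(5),"spin first",round(sp,2),"then xyz",(np.array([X,Y,Z])@d).round(1),"F",np.round(s["wrist_force"],1),"gap",round(s["finger_gap"],1))
E
python3 -c "
from h import *
go(530,52.5,280,-80.8)"
```

```text
t 1.5 p [ 182.8 -597.7  231.3] yaw -72.99 tilt -1.0 spin first 7.81 then xyz [ 446.7 -586.3  -48.7] F [-0.5 -0.3 -0.6] gap 85.2
```

Call:
servo_tool([
  [0, 0, -0.01],
  [0, 0, -0.01],
  [0, 0, -0.01],
  [0, 0, -0.01],
  [0, 0, -0.01],
], gripper=[0.3, 0.3, 0.3, 0.3, 0.3], spin=[1.56, 1.56, 1.56, 1.56, 1.56], grip_force=30)

```text
time_s: 1.92
ee_pos: [182.7, -597.6, 281.8]
orientation: [[0.987, 0.159, -0.0], [0.159, -0.987, 0.0], [-0.0, -0.0, -1.0]]
wrist_force: [0.4, 0.6, 0.7]
finger_gap: 59.7
grip_force: 0.0
```

Call:
servo_tool([
  [0.022, -0.029, 0],
  [0.022, -0.029, 0],
  [0.022, -0.029, 0],
  [0.022, -0.029, 0],
  [0.022, -0.029, 0],
], gripper=[0.3, 0.3, 0.3, 0.3, 0.3], spin=[0, 0, 0, 0, 0])

```text
time_s: 2.33
ee_pos: [268.7, -435.3, 281.4]
orientation: [[0.987, 0.16, 0.0], [0.16, -0.987, -0.0], [-0.0, 0.0, -1.0]]
wrist_force: [1.2, -0.3, 0.0]
finger_gap: 60.0
grip_force: 0.0
```

Call:
servo_tool([
  [0.022, -0.029, 0],
  [0.022, -0.029, 0],
  [0.022, -0.029, 0],
  [0.022, -0.029, 0],
  [0.022, -0.029, 0],
], gripper=[0.3, 0.3, 0.3, 0.3, 0.3], spin=[0, 0, 0, 0, 0])

```text
time_s: 2.75
ee_pos: [354.0, -274.6, 281.5]
orientation: [[0.987, 0.16, 0.0], [0.16, -0.987, -0.001], [0.0, 0.001, -1.0]]
wrist_force: [0.8, -0.5, 0.8]
finger_gap: 59.8
grip_force: 0.0
```

Call:
servo_tool([
  [0.022, -0.029, 0],
  [0.022, -0.029, 0],
  [0.022, -0.029, 0],
  [0.022, -0.029, 0],
  [0.022, -0.029, 0],
], gripper=[0.3, 0.3, 0.3, 0.3, 0.3], spin=[0, 0, 0, 0, 0])

```text
time_s: 3.17
ee_pos: [439.4, -113.8, 281.6]
orientation: [[0.987, 0.16, 0.001], [0.16, -0.987, -0.0], [0.001, 0.0, -1.0]]
wrist_force: [1.4, -0.6, 0.5]
finger_gap: 59.5
grip_force: 0.0
```

Call:
servo_tool([
  [0.022, -0.029, 0],
  [0.022, -0.029, 0],
  [0.022, -0.029, 0],
  [0.022, -0.029, 0],
  [0, 0, 0],
], gripper=[0.3, 0.3, 0.3, 0.3, 0.3], spin=[0, 0, 0, 0, 0])

```text
time_s: 3.58
ee_pos: [509.0, 19.5, 281.5]
orientation: [[0.986, 0.167, 0.001], [0.167, -0.986, 0.003], [0.002, -0.002, -1.0]]
wrist_force: [-1.4, 0.6, -0.1]
finger_gap: 59.5
grip_force: 0.0
```

```bash
python3 - <<'E'
from h import *
go(530,52.5,196,-80.8)
s=imaging.snapshot("top"); 
cv2.imwrite("pics/c2.png",cv2.resize(s["frame"][130:250,250:410,::-1],(800,600)))
E
```

```text
t 3.58 p [509.   19.5 281.5] yaw -80.41 tilt -1.0 spin first 0.39 then xyz [ 26.  -29.3  85.5] F [-1.4  0.6 -0.1] gap 59.5
```

View pics/c2.png

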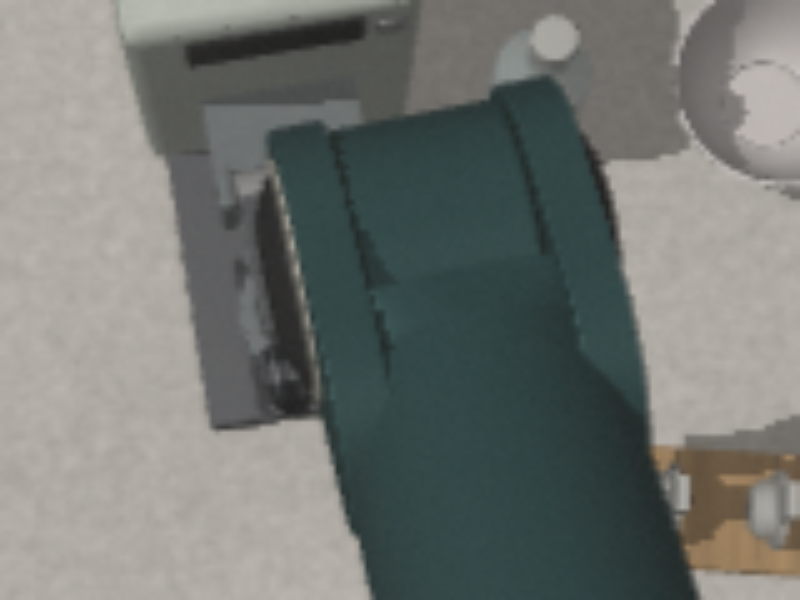

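Call:
servo_tool([
  [0.01, -0.012, 0.0],
  [0.01, -0.012, 0.0],
  [0.009, -0.011, 0.0],
  [0, 0, 0.01],
  [0, 0, 0],
], gripper=[0.4, 0.4, 0.4, 0.4, 0.4], spin=[0, 0, 0, 0, 0])

```text
time_s: 4.05
ee_pos: [529.6, 51.8, 269.7]
orientation: [[0.987, 0.16, -0.002], [0.16, -0.987, -0.0], [-0.002, -0.0, -1.0]]
wrist_force: [-0.7, 0.4, -0.8]
finger_gap: 51.1
grip_force: 0.0
```

```bash
python3 - <<'E'
from h import *
go(530,52.5,196,-80.8)
s=imaging.snapshot("scene"); go(530,52.5,196,-80.8)
cv2.imwrite("pics/c3.png",cv2.resize(s["frame"][80:230,230:430,::-1],(800,600)))
E
```

```text
t 4.05 p [529.6  51.8 269.7] yaw -80.78 tilt -1.0 spin first 0.02 then xyz [ 0.5 -0.6 73.7] F [-0.7  0.4 -0.8] gap 51.1
t 4.1 p [529.6  51.3 270.3] yaw -80.83 tilt -1.0 spin first -0.03 then xyz [ 0.6 -1.1 74.3] F [-0.4  0.3  0.2] gap 51.3
```

View pics/c3.png

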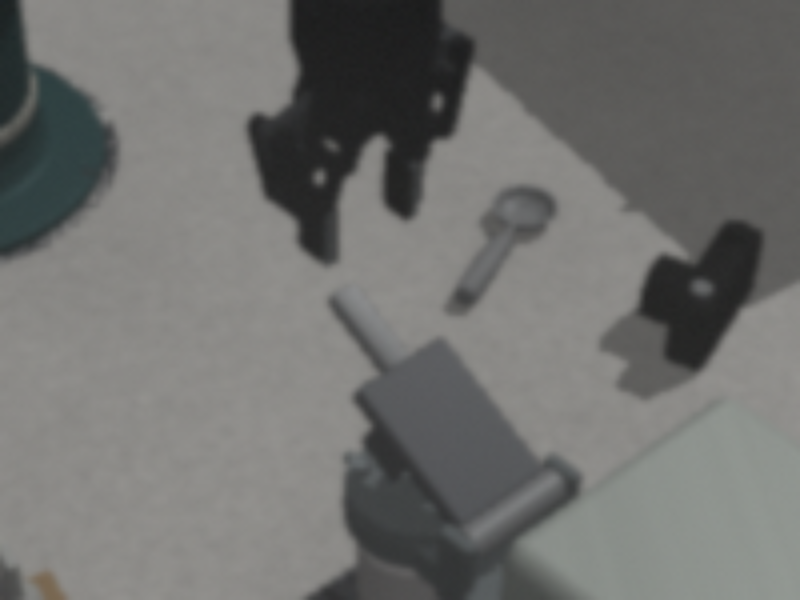

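Call:
servo_tool([
  [0, 0, 0.02],
  [0, 0, 0.02],
  [0, 0, 0.02],
  [0, 0, 0.014],
  [0, 0, 0],
], gripper=[0.4, 0.4, 0.4, 0.4, 0.4], spin=[0, 0, 0, 0, 0])

```text
time_s: 4.52
ee_pos: [528.8, 50.8, 195.0]
orientation: [[0.987, 0.159, -0.004], [0.159, -0.987, -0.001], [-0.004, -0.0, -1.0]]
wrist_force: [-0.0, -0.6, -0.0]
finger_gap: 51.5
grip_force: 0.0
```

Call:
servo_tool([
  [0, 0, 0],
  [0, 0, 0],
  [0, 0, 0],
  [0, 0, 0],
  [0, 0, 0],
], gripper=[0.9, 0.9, 0.9, 0.9, 0.9], spin=[0, 0, 0, 0, 0], grip_force=30)

```text
time_s: 4.93
ee_pos: [530.4, 53.3, 198.5]
orientation: [[0.987, 0.161, 0.001], [0.161, -0.987, 0.001], [0.001, -0.001, -1.0]]
wrist_force: [-3.2, 6.3, 4.0]
finger_gap: 19.1
grip_force: 34.2
```

Call:
servo_tool([
  [0.0078, 0, -0.0131],
  [0.0092, 0, -0.0121],
  [0.0105, 0, -0.0111],
  [0.0116, 0, -0.0099],
  [0.0126, 0, -0.0086],
], gripper=[0.9, 0.9, 0.9, 0.9, 0.9], spin=[0, 0, 0, 0, 0])

```text
time_s: 5.35
ee_pos: [581.0, 61.5, 253.3]
orientation: [[0.987, 0.161, -0.001], [0.161, -0.987, 0.001], [-0.001, -0.001, -1.0]]
wrist_force: [-2.7, 6.9, -8.1]
finger_gap: 19.5
grip_force: 31.7
```

Call:
servo_tool([
  [0.0134, 0, -0.0072],
  [0.0141, 0, -0.0057],
  [0.0146, 0, -0.0041],
  [0.015, 0, -0.0025],
  [0.0152, 0, -0.0009],
], gripper=[0.9, 0.9, 0.9, 0.9, 0.9], spin=[0, 0, 0, 0, 0])

```text
time_s: 5.77
ee_pos: [652.7, 73.2, 273.9]
orientation: [[0.987, 0.161, -0.0], [0.161, -0.987, 0.001], [-0.0, -0.001, -1.0]]
wrist_force: [-6.9, 4.7, -1.4]
finger_gap: 19.2
grip_force: 31.8
```

Call:
servo_tool([
  [0.0152, 0, 0.0008],
  [0.015, 0, 0.0024],
  [0.003, 0, 0],
  [0, 0, 0],
  [0, 0, 0],
], gripper=[0.9, 0.9, 0.9, 0.9, 0.9], spin=[0, 0, 0, 0, 0])

```text
time_s: 6.18
ee_pos: [685.5, 78.6, 270.3]
orientation: [[0.987, 0.161, 0.001], [0.161, -0.987, 0.002], [0.001, -0.001, -1.0]]
wrist_force: [0.3, 5.6, -0.9]
finger_gap: 19.0
grip_force: 29.7
```

Call:
servo_tool([
  [0.004, 0, 0.001],
  [0.004, 0, 0.001],
  [0, 0, 0],
  [0, 0, 0],
  [0, 0, 0],
], gripper=[0.9, 0.9, 0.9, 0.9, 0.9], spin=[0, 0, 0, 0, 0])

```text
time_s: 6.6
ee_pos: [693.0, 79.7, 268.6]
orientation: [[0.987, 0.161, 0.001], [0.161, -0.987, 0.001], [0.001, -0.001, -1.0]]
wrist_force: [-1.6, 5.7, 1.0]
finger_gap: 19.0
grip_force: 29.4
```

```bash
python3 - <<'E'
from h import *
np.set_printoptions(precision=1,suppress=True)
s=imaging.snapshot("scene")
cv2.imwrite("pics/c4.png",cv2.resize(s["frame"][80:230,260:460,::-1],(800,600)))
for n in ("lever_grip","head_hinge","recess"):
    for k in imaging.tip_of(s,n)[:2]:
        c,r=k["point"][0]*640,k["point"][1]*400
        print(n,round(k["score"],2),c,r,px2w(s,c,r))
E
```

```text
lever_grip 0.88 370.17600000000004 167.2 [710.8  45.4 334.1]
head_hinge 0.97 356.096 209.39999999999998 [665.9  59.9 166.2]
head_hinge 0.48 330.62399999999997 229.07999999999998 [611.1  34.1  60.5]
recess 0.88 335.872 201.39999999999998 [584.4  64.8 114.9]
recess 0.32 187.51999999999998 249.2 [ 452.4 -268.    18.4]
```

View pics/c4.png

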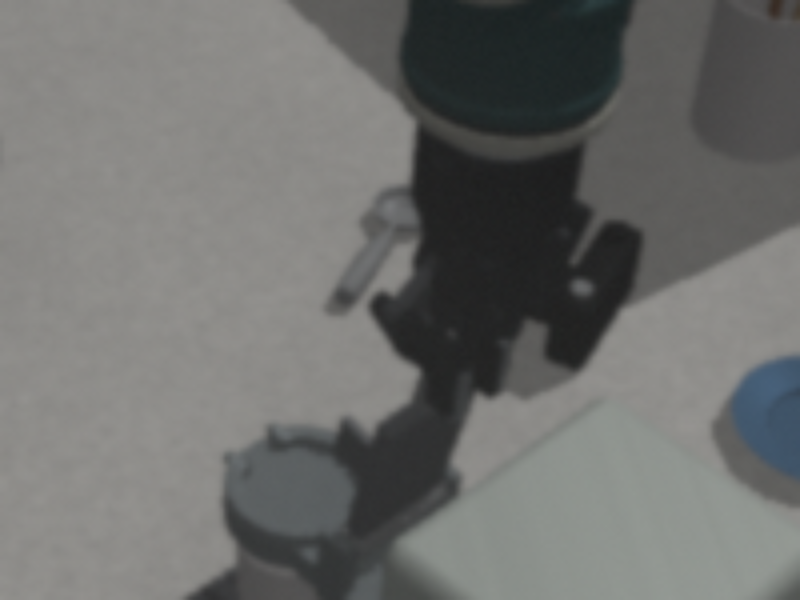

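Call:
servo_tool([
  [0.003, 0, 0.001],
  [0.003, 0, 0.001],
  [0, 0, 0],
  [0, 0, 0],
  [0, 0, 0],
], gripper=[0.9, 0.9, 0.9, 0.9, 0.9], spin=[0, 0, 0, 0, 0])

```text
time_s: 7.22
ee_pos: [699.3, 79.3, 265.9]
orientation: [[0.987, 0.16, 0.001], [0.16, -0.987, -0.0], [0.001, 0.0, -1.0]]
wrist_force: [-0.1, -0.3, -0.5]
finger_gap: 8.7
grip_force: 0.0
```

Call:
servo_tool([
  [0.003, 0, 0.001],
  [0.003, 0, 0.001],
  [0, 0, 0],
  [0, 0, 0],
  [0, 0, 0],
], gripper=[0.9, 0.9, 0.9, 0.9, 0.9], spin=[0, 0, 0, 0, 0])

```text
time_s: 7.63
ee_pos: [705.2, 80.7, 263.1]
orientation: [[0.987, 0.16, -0.0], [0.16, -0.987, 0.0], [-0.0, -0.0, -1.0]]
wrist_force: [-0.1, -0.6, -0.4]
finger_gap: 8.8
grip_force: 0.0
```

Call:
servo_tool([
  [0, 0, -0.02],
  [0, 0, -0.02],
  [0, 0, -0.02],
  [0, 0, -0.02],
  [0, 0, 0],
], gripper=[0.9, 0.9, 0.9, 0.9, 0.9], spin=[0, 0, 0, 0, 0])

```text
time_s: 8.05
ee_pos: [706.1, 81.1, 347.7]
orientation: [[0.987, 0.16, 0.005], [0.16, -0.987, 0.001], [0.005, -0.0, -1.0]]
wrist_force: [-0.3, 0.1, 0.7]
finger_gap: 8.4
grip_force: 0.0
```

Call:
servo_tool([
  [-0.025, 0, 0],
  [-0.025, 0, 0],
  [-0.025, 0, 0],
  [-0.015, 0, 0],
  [0, 0, 0],
], gripper=[0.9, 0.9, 0.9, 0.9, 0.9], spin=[0, 0, 0, 0, 0])

```text
time_s: 8.47
ee_pos: [614.3, 65.9, 344.0]
orientation: [[0.987, 0.16, 0.001], [0.16, -0.987, -0.001], [0.001, 0.001, -1.0]]
wrist_force: [0.8, -0.1, -0.2]
finger_gap: 8.6
grip_force: 0.0
```

```bash
python3 - <<'E'
from h import *
np.set_printoptions(precision=1,suppress=True)
u=np.array([.987,.16]); 
for v in("scene","top"):
    s=imaging.snapshot(v)
    P=cloud(s,np.ones((400,640),bool)); 
    rel=P[:,:2]-[584.5,62]; a=rel@u; b=rel@[-.16,.987]
    # tongue slab |b|<10, above plate
    m=(abs(b)<8)&(a>50)&(a<130)&(P[:,2]>252)&(P[:,2]<312)
    Q=np.c_[a[m],P[m,2]]; print(v,m.sum()); 
    for z0 in range(252,312,8):
        k=(Q[:,1]>=z0)&(Q[:,1]<z0+8)
        if k.any(): print(z0,k.sum(),np.median(Q[k,0]),Q[k,0].min(),Q[k,0].max())
    for k in imaging.tip_of(s,"lever_grip")[:1]:
        c,r=k["point"][0]*640,k["point"][1]*400; w=px2w(s,c,r); print(k["score"],w,(w[:2]-[584.5,62])@u)
    if v=="scene": cv2.imwrite("pics/c5.png",cv2.resize(s["frame"][80:230,260:460,::-1],(800,600)))
go(0,0,0)
E
```

```text
scene 113
252 11 94.67893321912767 87.20016114941119 95.57353319527279
260 11 96.17600851428371 85.66672281683051 97.38652809636693
268 12 97.75615059837779 95.04952494909283 98.51848358717994
276 10 98.99399053569479 97.05900912434073 99.82728924871121
284 12 100.4691981696094 91.6262789194222 101.94857170762964
292 14 101.53798425638811 90.0522757618178 103.59259125349077
300 39 100.31537154570132 93.19750157767433 103.97216190877391
308 4 97.66104170022876 95.46461982691082 102.95159995905112
0.87 [683.8  70.5 301.9] 99.39475624341107
top 0
t 8.67 p [616.9  66.3 343.1] yaw -80.8 tilt -1.0 spin first 0 then xyz [-619.5  -33.2  343.1] F [0.3 0.7 0.4] gap 8.7
```

View pics/c5.png

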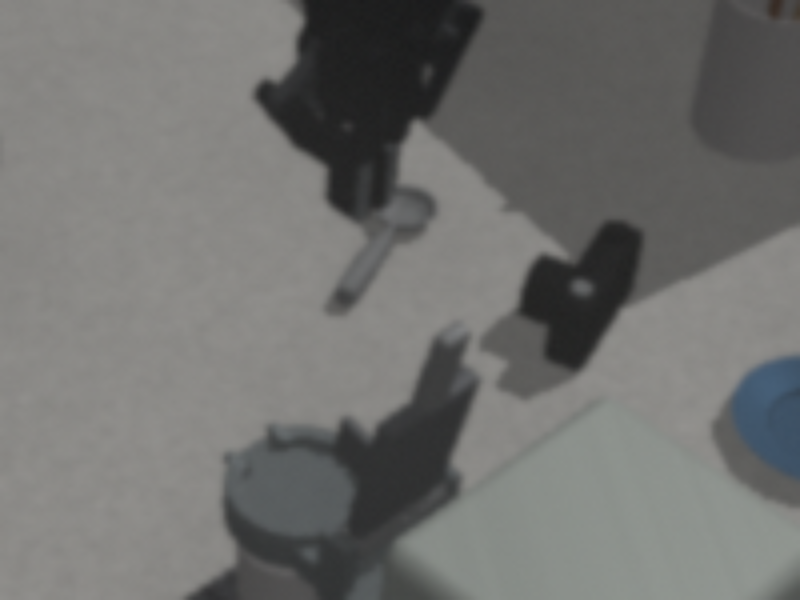

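Call:
servo_tool([
  [-0.02, 0, 0],
  [-0.02, 0, 0],
  [-0.02, 0, 0],
  [0, 0, 0],
  [0, 0, 0],
], gripper=[0.5, 0.5, 0.5, 0.5, 0.5], spin=[0, 0, -6.6, -7, -7])

```text
time_s: 9.08
ee_pos: [557.1, 56.7, 343.4]
orientation: [[0.865, 0.502, 0.0], [0.502, -0.865, -0.0], [0.0, 0.0, -1.0]]
wrist_force: [0.6, -0.2, 0.2]
finger_gap: 42.8
grip_force: 0.0
```

Call:
servo_tool([
  [0, 0, 0],
  [0, 0, 0],
  [0, 0, 0],
  [0, 0, 0],
  [0, 0, 0],
], gripper=[0.5, 0.5, 0.5, 0.5, 0.5], spin=[-7, -7, -7, -7, -7])

```text
time_s: 9.5
ee_pos: [557.7, 56.8, 343.0]
orientation: [[0.42, 0.908, -0.001], [0.908, -0.42, 0.001], [0.0, -0.001, -1.0]]
wrist_force: [0.1, -0.2, 0.1]
finger_gap: 42.7
grip_force: 0.0
```

Call:
servo_tool([
  [0, 0, 0],
  [0, 0, 0],
  [0, 0, 0],
  [0, 0, 0],
  [0, 0, 0],
], gripper=[0.5, 0.5, 0.5, 0.5, 0.5], spin=[-7, -7, -7, 0, 0])

```text
time_s: 9.92
ee_pos: [557.6, 56.7, 343.0]
orientation: [[0.077, 0.997, -0.001], [0.997, -0.077, 0.001], [0.001, -0.001, -1.0]]
wrist_force: [0.1, -0.4, 0.2]
finger_gap: 42.5
grip_force: 0.0
```

```bash
python3 -c "
from h import *
go(467.5,-288,180,-4.2)"
```

```text
t 9.92 p [557.6  56.7 343. ] yaw -4.42 tilt -1.0 spin first -0.22 then xyz [-350.3  -64.6  163. ] F [ 0.1 -0.4  0.2] gap 42.5
```

Call:
servo_tool([
  [-0.02, -0.004, 0.005],
  [-0.03, -0.006, 0.01],
  [-0.03, -0.006, 0.01],
  [-0.03, -0.006, 0.01],
  [-0.03, -0.006, 0.01],
], gripper=[0.5, 0.5, 0.5, 0.5, 0.5], spin=[0, 0, 0, 0, 0])

```text
time_s: 10.33
ee_pos: [518.7, -82.2, 297.9]
orientation: [[0.078, 0.997, 0.0], [0.997, -0.078, 0.0], [0.0, 0.0, -1.0]]
wrist_force: [1.1, -0.2, -0.8]
finger_gap: 42.3
grip_force: 0.0
```

Call:
servo_tool([
  [-0.03, -0.006, 0.015],
  [-0.03, -0.006, 0.015],
  [-0.03, -0.006, 0.015],
  [-0.03, -0.006, 0.015],
  [-0.03, -0.006, 0.015],
], gripper=[0.5, 0.5, 0.5, 0.5, 0.5], spin=[0, 0, 0, 0, 0])

```text
time_s: 10.75
ee_pos: [477.7, -229.8, 222.6]
orientation: [[0.078, 0.997, 0.0], [0.997, -0.078, -0.0], [-0.0, 0.0, -1.0]]
wrist_force: [1.3, -0.3, 0.3]
finger_gap: 42.7
grip_force: 0.0
```

Call:
servo_tool([
  [-0.03, -0.006, 0.015],
  [-0.03, -0.001, 0.015],
  [0, 0, 0.013],
  [0, 0, 0],
  [0, 0, 0],
], gripper=[0.5, 0.5, 0.5, 0.5, 0.5], spin=[0, 0, 0, 0, 0])

```text
time_s: 11.17
ee_pos: [466.9, -287.1, 180.0]
orientation: [[0.076, 0.997, -0.001], [0.997, -0.076, 0.001], [0.001, -0.001, -1.0]]
wrist_force: [-0.2, 0.4, -0.1]
finger_gap: 42.4
grip_force: 0.0
```

```bash
python3 - <<'E'
from h import *
np.set_printoptions(precision=1,suppress=True)
s=imaging.snapshot("scene"); go(467.5,-288,74,-4.2)
f=s["frame"][170:290,130:290,::-1].copy(); cv2.imwrite("pics/c6.png",cv2.resize(f,(800,600)))
P=cloud(s,np.ones((400,640),bool))
Q=P[(P[:,2]>75)&(P[:,2]<110)&(P[:,1]<-275)&(P[:,1]>-300)&(P[:,0]>440)&(P[:,0]<500)]
print(len(Q),np.percentile(Q,[3,50,97],axis=0))
# fingertips low points
Q=P[(P[:,2]>140)&(P[:,2]<215)&(P[:,1]<-250)&(P[:,1]>-330)&(P[:,0]>400)&(P[:,0]<540)]
print(len(Q),np.percentile(Q,[1,50,99],axis=0))
E
```

```text
t 11.22 p [ 467.4 -286.8  180.8] yaw -4.26 tilt -1.0 spin first -0.06 then xyz [ -1.1   0.2 106.8] F [-0.4 -0.1 -0.2] gap 42.8
59 [[ 458.  -292.5   77.2]
 [ 475.5 -289.1   96.8]
 [ 479.9 -284.8  104.1]]
92 [[ 444.6 -299.3  181.5]
 [ 499.9 -291.   197.9]
 [ 503.9 -278.3  214. ]]
```

View pics/c6.png

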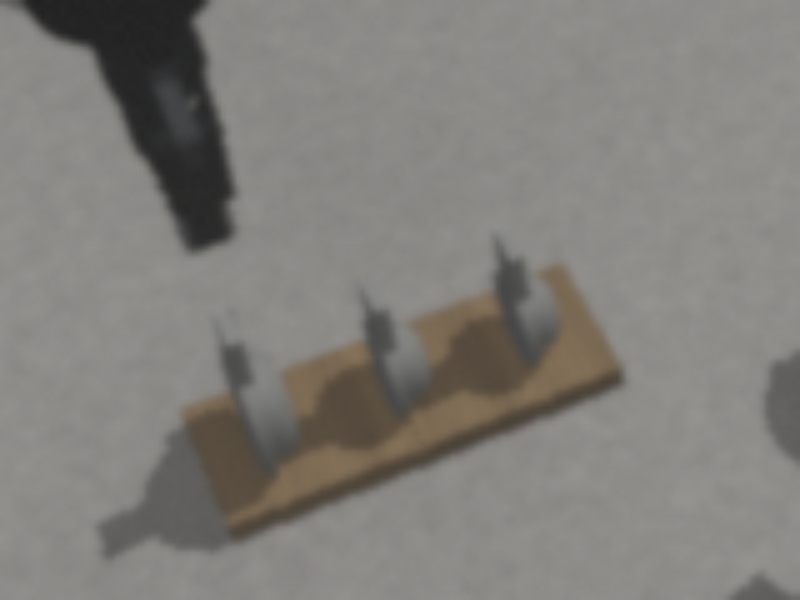

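Call:
servo_tool([
  [0, 0, 0.03],
  [0, 0, 0.03],
  [0, 0, 0.025],
  [0, 0, 0.015],
  [0, 0, 0.005],
], gripper=[0.5, 0.5, 0.5, 0.5, 0.5], spin=[0, 0, 0, 0, 0])

```text
time_s: 11.63
ee_pos: [466.7, -286.4, 74.1]
orientation: [[0.073, 0.997, -0.001], [0.997, -0.073, 0.001], [0.001, -0.001, -1.0]]
wrist_force: [-0.0, -0.0, 0.4]
finger_gap: 42.8
grip_force: 0.0
```

Call:
servo_tool([
  [0, 0, 0],
  [0, 0, 0],
  [0, 0, 0],
  [0, 0, 0],
  [0, 0, 0],
], gripper=[0.9, 0.9, 0.9, 0.9, 0.9], spin=[0, 0, 0, 0, 0], grip_force=20)

```text
time_s: 12.05
ee_pos: [467.3, -288.0, 76.4]
orientation: [[0.073, 0.997, 0.001], [0.997, -0.073, -0.001], [-0.001, 0.002, -1.0]]
wrist_force: [-0.4, 0.3, 6.6]
finger_gap: 21.4
grip_force: 25.5
```

Call:
servo_tool([
  [0, 0, -0.002],
  [0, 0, -0.003],
  [0, 0, 0],
  [0, 0, 0],
  [0, 0, 0],
], gripper=[0.9, 0.9, 0.9, 0.9, 0.9], spin=[0, 0, 0, 0, 0])

```text
time_s: 12.47
ee_pos: [466.6, -287.6, 80.3]
orientation: [[0.073, 0.997, -0.0], [0.997, -0.073, 0.0], [0.0, -0.0, -1.0]]
wrist_force: [0.4, -0.9, 0.3]
finger_gap: 21.5
grip_force: 24.7
```

Call:
servo_tool([
  [-0.01, 0, 0.0004],
  [-0.0103, 0, 0.0012],
  [-0.0098, 0, 0.0028],
  [-0.0094, 0, 0.0041],
  [0, 0, 0],
], gripper=[0.9, 0.9, 0.9, 0.9, 0.9], spin=[0, 0, 0, 0, 0])

```text
time_s: 12.88
ee_pos: [463.0, -329.6, 70.8]
orientation: [[0.076, 0.997, -0.001], [0.997, -0.076, -0.0], [-0.0, -0.001, -1.0]]
wrist_force: [1.1, 0.6, -0.2]
finger_gap: 21.1
grip_force: 25.0
```

```bash
python3 - <<'E'
from h import *
np.set_printoptions(precision=1,suppress=True)
go(467.5,-288,74,-4.2)
s=imaging.snapshot("scene")
f=s["frame"][170:290,130:290,::-1].copy(); cv2.imwrite("pics/c7.png",cv2.resize(f,(800,600)))
E
```

```text
t 12.88 p [ 463.  -329.6   70.8] yaw -4.36 tilt -1.0 spin first -0.16 then xyz [41.8  1.5 -3.2] F [ 1.1  0.6 -0.2] gap 21.1
```

View pics/c7.png

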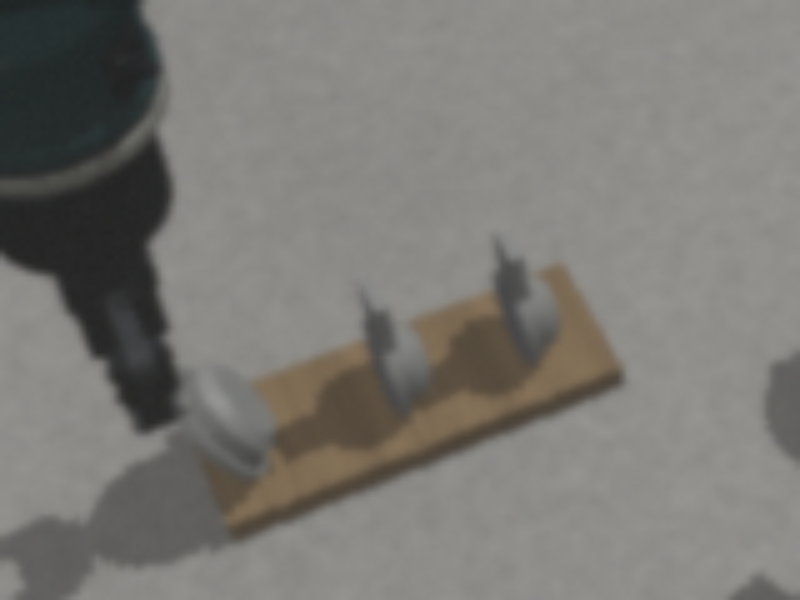

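Call:
servo_tool([
  [-0.0088, 0, 0.0051],
  [-0.008, 0, 0.0064],
  [-0.0071, 0, 0.0074],
  [-0.0061, 0, 0.0081],
  [0, 0, 0],
], gripper=[0.9, 0.9, 0.9, 0.9, 0.9], spin=[0, 0, 0, 0, 0])

```text
time_s: 13.35
ee_pos: [460.8, -358.7, 43.1]
orientation: [[0.075, 0.997, -0.001], [0.997, -0.075, 0.0], [-0.0, -0.001, -1.0]]
wrist_force: [0.9, -5.5, 4.1]
finger_gap: 21.3
grip_force: 25.4
```

Call:
servo_tool([
  [-0.0035, 0, 0.006],
  [-0.0025, 0, 0.005],
  [0, 0, 0],
  [0, 0, 0],
  [0, 0, 0],
], gripper=[0.9, 0.9, 0.9, 0.9, 0.9], spin=[0, 0, 0, 0, 0])

```text
time_s: 13.77
ee_pos: [461.1, -363.4, 33.6]
orientation: [[0.073, 0.997, -0.0], [0.997, -0.073, -0.0], [-0.0, -0.0, -1.0]]
wrist_force: [-1.0, -5.2, 2.9]
finger_gap: 21.1
grip_force: 25.5
```

Call:
servo_tool([
  [0, 0, 0],
  [0, 0, 0],
  [0, 0, -0.01],
  [0, 0, -0.02],
  [0, 0, -0.02],
], gripper=[0.9, 0.9, 0.9, 0.9, 0.9], spin=[0, 0, 0, 0, 0], grip_force=60)

```text
time_s: 14.18
ee_pos: [460.7, -361.9, 83.9]
orientation: [[0.072, 0.997, -0.002], [0.997, -0.072, 0.002], [0.002, -0.002, -1.0]]
wrist_force: [0.6, -1.1, 0.0]
finger_gap: 20.3
grip_force: 58.8
```

Call:
servo_tool([
  [0, 0, -0.04],
  [0, 0, -0.04],
  [0, 0, -0.04],
  [0, 0, -0.02],
  [0, 0, 0],
], gripper=[0.9, 0.9, 0.9, 0.9, 0.9], spin=[0, 0, 0, 0, 0])

```text
time_s: 14.6
ee_pos: [462.8, -363.2, 229.0]
orientation: [[0.072, 0.997, 0.005], [0.997, -0.072, -0.004], [-0.004, 0.005, -1.0]]
wrist_force: [1.1, 0.1, -1.0]
finger_gap: 20.0
grip_force: 58.8
```

```bash
cat > pod.py <<'E'
from h import *
np.set_printoptions(precision=2,suppress=True)
def pod(show=None):
    for v in("scene","top"):
        s=imaging.snapshot(v)
        st=env.read_state(); p=np.array(st["ee_pos"]); R=np.array(st["orientation"])
        P=cloud(s,np.ones((400,640),bool)); L=(P-p)@R   # tool frame
        m=(L[:,0]>14)&(L[:,0]<110)&(abs(L[:,1])<40)&(L[:,2]>-60)&(L[:,2]<45)
        Q=L[m]; print(v,len(Q)); 
        if len(Q)>20:
            print(" pct",np.percentile(Q,[2,50,98],axis=0).round(1).tolist())
            # crown plane by RANSAC
            rng=np.random.default_rng(0);best=None
            for _ in range(400):
                a,b,c=Q[rng.choice(len(Q),3,False)]; n=np.cross(b-a,c-a)
                if np.linalg.norm(n)<100: continue
                n/=np.linalg.norm(n); k=abs((Q-a)@n)<1.2
                if best is None or k.sum()>best.sum(): best=k
            q=Q[best]; c=q.mean(0); n=np.linalg.svd(q-c)[2][2]; n*=-np.sign(n[2])
            print(" plane",best.sum(),"c",c.round(1),"n",n,"tilt from flat",np.degrees(np.arccos(-n[2])).round(1))
        if show and v=="scene": cv2.imwrite("pics/"+show,cv2.resize(s["frame"][120:270,100:300,::-1],(800,600)))
E
python3 -c "
from pod import *
pod('c8.png'); go(560,58,250,-80.8)"
```

```text
scene 630
 pct [[16.2, -15.7, -19.4], [46.2, 13.4, -9.6], [73.0, 32.8, 12.6]]
 plane 155 c [ 53.4   4.3 -11.8] n [ 0.46  0.02 -0.89] tilt from flat 27.2
top 481
 pct [[17.1, -28.0, -20.0], [49.0, -2.2, -9.0], [73.2, 27.4, 15.0]]
 plane 120 c [ 52.   -0.7 -11.8] n [ 0.35 -0.02 -0.94] tilt from flat 20.3
t 14.7 p [ 461.2 -362.6  224.4] yaw -4.17 tilt -1.0 spin first 76.63 then xyz [ 164.8 -399.4  -25.6] F [-0.1 -0.9 -0.9] gap 20.6
```

View pics/c8.png

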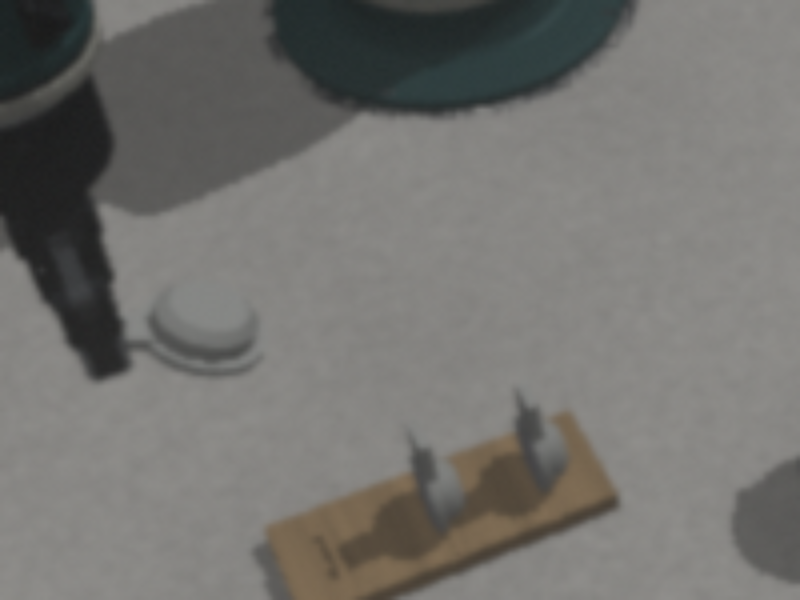

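```bash
python3 - <<'E'
from h import *
from scipy.optimize import least_squares
np.set_printoptions(precision=1,suppress=True)
u=np.array([.987,.16]);w=np.array([-.16,.987]);C0=np.array([584.5,62.4])
st=env.read_state();p=np.array(st["ee_pos"]);R=np.array(st["orientation"])
for v in("scene","top"):
    s=imaging.snapshot(v);P=cloud(s,np.ones((400,640),bool))
    A=np.c_[(P[:,:2]-C0)@u,(P[:,:2]-C0)@w,P[:,2]]
    near=np.hypot(A[:,0],A[:,1])<55
    zz=A[near&(A[:,2]>100)&(A[:,2]<130),2]; print(v,"z hist",np.histogram(zz,np.arange(108,131,2)))
    f=A[near&(abs(A[:,2]-115)<2.0)]; r=A[near&(A[:,2]>119.5)&(A[:,2]<126)]
    print(" floor",len(f),np.percentile(f,[1,50,99],axis=0).tolist()); print(" rim",len(r),np.percentile(r,[1,50,99],axis=0).tolist())
    if len(r)>15:
        q=least_squares(lambda c:np.hypot(r[:,0]-c[0],r[:,1]-c[1])-39.5,[0,0],loss="soft_l1"); print(" rim centre",q.x,np.std(q.fun))
    for k in imaging.tip_of(s,"recess")[:1]:
        c,rr=k["point"][0]*640,k["point"][1]*400; x=px2w(s,c,rr,115); print(" net",k["score"],[(x[:2]-C0)@u,(x[:2]-C0)@w])
    L=(P-p)@R; g=(abs(L[:,0])<14)&(abs(L[:,1])<40)&(L[:,2]>-25)&(L[:,2]<3); print(" finger",g.sum(),np.percentile(L[g],[1,50,99],axis=0).tolist())
    m=(abs(A[:,1])<60)&(A[:,2]>20)&(A[:,2]<230)&(A[:,0]>100)&(A[:,0]<145); print(" cabfront",m.sum(),np.percentile(A[m],[50],axis=0))
    m=(A[:,2]>241)&(A[:,2]<250)&(A[:,0]>120)&(A[:,0]<300)&(abs(A[:,1])<110); print(" cabtop",np.percentile(A[m],[.5,99.5],axis=0).tolist())
E
```

```text
scene z hist (array([ 15,  15,  71, 221, 201,  66,  86,  99,  45,   3,   0]), array([108, 110, 112, 114, 116, 118, 120, 122, 124, 126, 128, 130]))
 floor 392 [[-44.32982699246095, -44.38414477069217, 113.12960094898288], [-3.615640963254787, -1.4472701164353967, 115.5492028440865], [39.42714973316808, 31.863407244262508, 116.97842495473711]]
 rim 243 [[-45.04201855671372, -44.54929476510855, 119.67946328499106], [-12.921228755007274, -23.856448708553565, 122.39046134580724], [37.62244499914142, 39.303719981093344, 125.44494682619047]]
 rim centre [-1.5 -1.8] 5.161648966710916
 net 0.8 [np.float64(-4.347599377872598), np.float64(11.984599001848535)]
 finger 91 [[-10.476510369368484, 2.7008230231102592, -24.19154963478179], [1.711465008358372, 18.887058256767716, -15.231128236072589], [13.671820674731082, 26.33596963498271, -1.3878889840388715]]
 cabfront 40 [[103.7 -46.1 108.4]]
 cabtop [[139.30973468058133, -82.38728807426664, 241.30163518851714], [281.46173667535186, 79.85248609019023, 249.06821779660012]]
top z hist (array([  9,  24,  82, 160, 169, 121,  88,  89,  64,  37,   8]), a
[... 245 characters left out ...]
16.95970980709455]]
 rim 261 [[-45.89396937268005, -43.148518457408976, 119.56431917603572], [0.8984480897925131, 2.0883997439187914, 122.46827410932315], [46.182390373746664, 42.474139380955826, 125.80188509165278]]
 rim centre [-2.3 -0.3] 8.063978680493236
 net 0.56 [np.float64(-10.72463521643778), np.float64(-0.4201752700454848)]
 finger 84 [[-7.028883946442315, -24.5834243607975, -24.493311161844918], [7.051778383471206, -0.2792878351318547, -17.74901718583982], [13.393833415712963, 21.224754366331595, -6.777066460784704]]
 cabfront 550 [[132.4  15.3 157.2]]
 cabtop [[134.77217662322064, -81.83506253368384, 241.25513734876307], [277.71306008123986, 80.82533537190487, 249.83585455356976]]
```

Call:
servo_tool([
  [0, 0, 0],
  [0, 0, 0],
  [0, 0, 0],
  [0, 0, 0],
  [0, 0, 0],
], gripper=[0.9, 0.9, 0.9, 0.9, 0.9], spin=[4, 5.5, 5.5, 5.5, 5.5])

```text
time_s: 15.32
ee_pos: [460.9, -362.6, 222.7]
orientation: [[0.507, 0.862, -0.001], [0.862, -0.507, 0.001], [0.001, -0.002, -1.0]]
wrist_force: [-0.3, 1.1, -1.1]
finger_gap: 20.5
grip_force: 58.8
```

Call:
servo_tool([
  [0, 0, 0],
  [0, 0, 0],
  [0, 0, 0],
  [0, 0, 0],
  [0, 0, 0],
], gripper=[0.9, 0.9, 0.9, 0.9, 0.9], spin=[5.5, 5.5, 5.5, 5.5, 5.5])

```text
time_s: 15.73
ee_pos: [460.9, -362.6, 222.7]
orientation: [[0.848, 0.531, -0.001], [0.531, -0.848, 0.001], [-0.0, -0.002, -1.0]]
wrist_force: [-0.3, -0.1, -0.7]
finger_gap: 20.8
grip_force: 58.8
```

Call:
servo_tool([
  [0, 0, 0],
  [0, 0, 0],
  [0, 0, 0],
  [0, 0, 0],
  [0, 0, 0],
], gripper=[0.9, 0.9, 0.9, 0.9, 0.9], spin=[5.5, 5.5, 5.5, 4.6, 2])

```text
time_s: 16.15
ee_pos: [460.9, -362.5, 222.7]
orientation: [[0.988, 0.155, -0.001], [0.155, -0.988, 0.001], [-0.001, -0.001, -1.0]]
wrist_force: [0.3, -0.4, -1.6]
finger_gap: 20.4
grip_force: 58.8
```

```bash
python3 -c "
from h import *
go(539,55,190,-80.8)"
```

```text
t 16.15 p [ 460.9 -362.5  222.7] yaw -81.06 tilt -1.0 spin first -0.26 then xyz [ 143.8 -399.7   32.7] F [ 0.3 -0.4 -1.6] gap 20.4
```

Call:
servo_tool([
  [0.006, -0.015, 0],
  [0.011, -0.0305, 0],
  [0.011, -0.0305, 0],
  [0.011, -0.0305, 0],
  [0.011, -0.0305, 0],
], gripper=[0.9, 0.9, 0.9, 0.9, 0.9], spin=[-0.26, 0, 0, 0, 0])

```text
time_s: 16.57
ee_pos: [487.8, -217.5, 223.0]
orientation: [[0.986, 0.165, -0.001], [0.165, -0.986, 0.001], [-0.001, -0.001, -1.0]]
wrist_force: [1.0, -0.5, -0.5]
finger_gap: 20.2
grip_force: 58.8
```

Call:
servo_tool([
  [0.011, -0.0305, 0],
  [0.011, -0.0305, 0],
  [0.011, -0.0305, 0],
  [0.011, -0.0305, 0],
  [0.011, -0.0305, 0],
], gripper=[0.9, 0.9, 0.9, 0.9, 0.9], spin=[0, 0, 0, 0, 0])

```text
time_s: 16.98
ee_pos: [516.8, -58.1, 223.2]
orientation: [[0.986, 0.165, -0.001], [0.165, -0.986, 0.0], [-0.001, -0.001, -1.0]]
wrist_force: [0.7, 0.7, -0.5]
finger_gap: 20.4
grip_force: 58.8
```

Call:
servo_tool([
  [0.011, -0.0305, 0],
  [0.011, -0.0305, 0],
  [0.011, -0.0305, 0],
  [0.006, -0.018, 0.015],
  [0, 0, 0.017],
], gripper=[0.9, 0.9, 0.9, 0.9, 0.9], spin=[0, 0, 0, 0, 0])

```text
time_s: 17.4
ee_pos: [537.8, 59.7, 191.7]
orientation: [[0.985, 0.171, 0.001], [0.171, -0.985, 0.002], [0.001, -0.002, -1.0]]
wrist_force: [-0.4, -0.3, -1.3]
finger_gap: 20.4
grip_force: 58.8
```

Call:
servo_tool([
  [0, 0, 0],
  [0, 0, 0],
  [0, 0, 0],
  [0, 0, 0],
  [0, 0, 0],
], gripper=[0.9, 0.9, 0.9, 0.9, 0.9], spin=[0, 0, 0, 0, 0])

```text
time_s: 17.82
ee_pos: [538.0, 53.7, 192.5]
orientation: [[0.987, 0.164, 0.001], [0.164, -0.987, -0.0], [0.001, 0.0, -1.0]]
wrist_force: [0.7, -0.1, -0.0]
finger_gap: 20.5
grip_force: 58.8
```

```bash
python3 -c "
from pod import *
pod(); go(540,55,140,-80.8)"
```

```text
scene 626
 pct [[14.8, -24.7, -45.8], [53.6, 10.1, -7.0], [107.6, 32.4, 17.3]]
 plane 135 c [54.7  3.4 -8.5] n [ 0.39  0.07 -0.92] tilt from flat 23.6
top 0
t 17.92 p [537.9  53.9 192.3] yaw -80.57 tilt -1.0 spin first 0.23 then xyz [ 2.3 -0.7 52.3] F [-0.   0.4 -0.5] gap 20.3
```

Call:
servo_tool([
  [0.0043, -0.0009, 0.012],
  [0, 0, 0.014],
  [0, 0, 0.012],
  [0, 0, 0.008],
  [0, 0, 0],
], gripper=[0.9, 0.9, 0.9, 0.9, 0.9], spin=[0.23, 0, 0, 0, 0])

```text
time_s: 18.33
ee_pos: [540.9, 55.8, 143.8]
orientation: [[0.987, 0.161, -0.003], [0.161, -0.987, 0.0], [-0.003, -0.001, -1.0]]
wrist_force: [-0.0, -0.2, 0.2]
finger_gap: 20.2
grip_force: 58.8
```

Call:
servo_tool([
  [0, 0, 0.002],
  [0, 0, 0.002],
  [0, 0, 0],
  [0, 0, 0],
  [0, 0, 0],
], gripper=[0.9, 0.9, 0.9, 0.9, 0.9], spin=[0, 0, 0, 0, 0])

```text
time_s: 18.75
ee_pos: [542.0, 55.9, 142.1]
orientation: [[0.987, 0.161, 0.001], [0.161, -0.987, 0.0], [0.001, 0.0, -1.0]]
wrist_force: [-0.2, 0.4, -1.0]
finger_gap: 20.5
grip_force: 58.8
```

Call:
servo_tool([
  [0, 0, 0.002],
  [0, 0, 0.001],
  [0, 0, 0],
  [0, 0, 0],
  [0, 0, 0],
], gripper=[0.9, 0.9, 0.9, 0.9, 0.9], spin=[0, 0, 0, 0, 0])

```text
time_s: 19.17
ee_pos: [541.8, 55.9, 138.8]
orientation: [[0.987, 0.161, 0.0], [0.161, -0.987, 0.0], [0.0, -0.0, -1.0]]
wrist_force: [-1.2, -0.3, -0.1]
finger_gap: 20.7
grip_force: 58.9
```

Call:
servo_tool([
  [0, 0, 0.001],
  [0, 0, 0.001],
  [0, 0, 0],
  [0, 0, 0],
  [0, 0, 0],
], gripper=[0.9, 0.9, 0.9, 0.9, 0.9], spin=[0, 0, 0, 0, 0])

```text
time_s: 19.58
ee_pos: [541.5, 55.7, 136.7]
orientation: [[0.987, 0.16, -0.001], [0.16, -0.987, -0.0], [-0.001, 0.0, -1.0]]
wrist_force: [-4.8, -1.8, 4.1]
finger_gap: 20.4
grip_force: 59.3
```

Call:
servo_tool([
  [0, 0, 0.001],
  [0, 0, 0.001],
  [0, 0, 0],
  [0, 0, 0],
  [0, 0, 0],
], gripper=[0.9, 0.9, 0.9, 0.9, 0.9], spin=[0, 0, 0, 0, 0])

```text
time_s: 20.0
ee_pos: [540.9, 55.6, 134.7]
orientation: [[0.987, 0.16, -0.002], [0.16, -0.987, -0.001], [-0.002, 0.0, -1.0]]
wrist_force: [-11.3, -3.8, 9.0]
finger_gap: 20.4
grip_force: 59.8
```

Call:
servo_tool([
  [-0.0015, 0, 0],
  [-0.0015, 0, 0],
  [0, 0, 0],
  [0, 0, 0],
  [0, 0, 0],
], gripper=[0.9, 0.9, 0.9, 0.9, 0.9], spin=[0, 0, 0, 0, 0])

```text
time_s: 20.42
ee_pos: [539.1, 55.5, 134.9]
orientation: [[0.987, 0.161, 0.0], [0.161, -0.987, 0.0], [0.0, -0.0, -1.0]]
wrist_force: [0.5, 0.4, 4.4]
finger_gap: 20.5
grip_force: 59.1
```

```bash
python3 -c "
from pod import *
pod(); go(540,55,140,-80.8)"
```

```text
scene 819
 pct [[14.8, -19.4, -26.8], [56.1, 16.9, -0.4], [106.6, 39.2, 33.5]]
 plane 121 c [66.7 15.   2.1] n [ 0.57  0.37 -0.74] tilt from flat 42.5
top 0
t 20.52 p [539.   55.5 134.9] yaw -80.76 tilt -1.0 spin first 0.04 then xyz [ 0.9  0.6 -5.1] F [ 0.7 -0.4  4.2] gap 20.3
```

Call:
servo_tool([
  [0, 0, 0],
  [-0.001, 0, 0.002],
  [-0.001, 0, 0.002],
  [0, 0, 0],
  [0, 0, 0],
], gripper=[0.9, 0.9, 0.9, 0.9, 0.9], spin=[0, 0, 0, 0, 0], grip_force=22)

```text
time_s: 20.93
ee_pos: [536.8, 55.2, 130.7]
orientation: [[0.987, 0.161, -0.0], [0.161, -0.987, 0.0], [-0.0, -0.0, -1.0]]
wrist_force: [0.2, 1.3, 3.6]
finger_gap: 20.6
grip_force: 58.5
```

Call:
servo_tool([
  [-0.001, 0, 0.002],
  [-0.001, 0, 0.002],
  [0, 0, 0],
  [0, 0, 0],
  [0, 0, 0],
], gripper=[0.9, 0.9, 0.9, 0.9, 0.9], spin=[0, 0, 0, 0, 0])

```text
time_s: 21.35
ee_pos: [534.9, 54.8, 126.9]
orientation: [[0.987, 0.16, 0.0], [0.16, -0.987, 0.0], [0.0, -0.0, -1.0]]
wrist_force: [1.8, 0.6, 3.5]
finger_gap: 20.9
grip_force: 58.1
```

Call:
servo_tool([
  [0, 0, 0],
  [0, 0, 0],
  [0, 0, 0],
  [0, 0, 0],
  [0, 0, 0],
], gripper=[0.6, 0.6, 0.6, 0.6, 0.6], spin=[0, 0, 0, 0, 0])

```text
time_s: 21.77
ee_pos: [534.6, 54.7, 126.6]
orientation: [[0.987, 0.16, -0.001], [0.16, -0.987, -0.0], [-0.001, -0.0, -1.0]]
wrist_force: [0.8, 0.5, 0.4]
finger_gap: 34.3
grip_force: 0.0
```

Call:
servo_tool([
  [0, 0, -0.02],
  [0, 0, -0.03],
  [0, 0, -0.03],
  [-0.03, 0, -0.03],
  [-0.03, 0, -0.03],
], gripper=[0.6, 0.6, 0.6, 0.6, 0.6], spin=[0, 0, 0, 0, 0])

```text
time_s: 22.18
ee_pos: [476.1, 45.6, 266.4]
orientation: [[0.987, 0.161, -0.001], [0.161, -0.987, 0.001], [-0.001, -0.001, -1.0]]
wrist_force: [0.5, -0.5, 1.8]
finger_gap: 34.1
grip_force: 0.0
```

Call:
servo_tool([
  [-0.03, 0.03, -0.02],
  [-0.03, 0.03, 0],
  [-0.03, 0.03, 0],
  [-0.02, 0.03, 0],
  [0, 0.02, 0],
], gripper=[0.6, 0.6, 0.6, 0.6, 0.6], spin=[0, 0, 0, 0, 0])

```text
time_s: 22.6
ee_pos: [391.2, -108.4, 283.9]
orientation: [[0.988, 0.157, 0.0], [0.157, -0.988, -0.001], [-0.0, 0.001, -1.0]]
wrist_force: [0.9, -0.4, 1.0]
finger_gap: 34.1
grip_force: 0.0
```

```bash
cat > chk.py <<'E'
from h import *
np.set_printoptions(precision=1,suppress=True)
u=np.array([.987,.16]);w=np.array([-.16,.987]);C0=np.array([583.5,62.2])
go(0,0,0)
for v in("scene","top"):
    s=imaging.snapshot(v);P=cloud(s,np.ones((400,640),bool))
    A=np.c_[(P[:,:2]-C0)@u,(P[:,:2]-C0)@w,P[:,2]]
    r=np.hypot(A[:,0],A[:,1])
    c=A[(r<24)&(A[:,2]>118)&(A[:,2]<160)]; n=np.linalg.svd(c-c.mean(0))[2][2]; n*=np.sign(n[2])
    print(v,"crown",len(c),"z",np.percentile(c[:,2],[5,50,95]),"n",n.round(3))
    k=A[(r<45)&(A[:,2]>130)&(A[:,2]<160)&(A[:,0]<45)]; print(" crown>130",len(k),np.percentile(k,[2,98],axis=0).tolist())
    t=A[(A[:,0]<-47)&(A[:,0]>-75)&(abs(A[:,1])<35)&(A[:,2]>95)&(A[:,2]<160)]; print(" tab",len(t),np.percentile(t,[2,50,98],axis=0).tolist() if len(t) else "")
    for nm in("pod_crown","pod_tab","recess"):
        for q in imaging.tip_of(s,nm)[:1]:
            x=px2w(s,q["point"][0]*640,q["point"][1]*400,{"pod_crown":135,"pod_tab":120,"recess":115}[nm]); print(" ",nm,round(q["score"],2),(x[:2]-C0)@u,(x[:2]-C0)@w)
    f=s["frame"].astype(float).mean(2); 
E
python3 chk.py
```

```text
t 22.6 p [ 391.2 -108.4  283.9] yaw -80.95 tilt -1.0 spin first 0 then xyz [-369.2 -168.6  283.9] F [ 0.9 -0.4  1. ] gap 34.1
scene crown 240 z [133.1 138.4 141.2] n [ 0.  -0.1  1. ]
 crown>130 331 [[-41.736886480030876, -24.267283228628255, 130.20626701793978], [26.852716770240686, 16.22601318033629, 142.13837539429383]]
 tab 36 [[-57.56417863055365, -11.567642140832366, 125.34019174666761], [-51.46861137066868, -1.6187949825326005, 130.5967939949976], [-47.29291953244112, 9.883176529097218, 133.28817906060777]]
  pod_crown 0.87 1.3085183835863543 14.471348298189058
  pod_tab 0.34 161.39257281919623 -342.51400938553047
  recess 0.73 6.213760187048831 -1.839893381211089
top crown 206 z [134.  138.5 143.5] n [ 0.1 -0.   1. ]
 crown>130 268 [[-41.17169857360646, -23.691850420139854, 130.63238745500334], [22.808669993270083, 21.778406365841555, 144.13527630409826]]
 tab 36 [[-60.13652386174407, -10.517155689753364, 127.27312708583732], [-53.54994325600433, -0.5101364464675653, 132.16650240258923], [-47.12958588136326, 10.299130196068026, 136.36317190934543]]
  pod_crown 0.84 10.090466488219146 -6.168575639441511
  pod_tab 0.56 -51.106308552489715 -12.14961888946728
  recess 0.81 -4.22983865962825 5.215521830419274
```

```bash
python3 -c "
from h import *
go(497,48.2,200,-80.8)"
```

```text
t 23.0 p [ 394.4 -104.6  283.4] yaw -80.68 tilt -1.0 spin first 0.12 then xyz [ 125.7 -134.5   83.4] F [-0.1  0.2  0. ] gap 34.3
```

Call:
servo_tool([
  [0.025, -0.027, 0],
  [0.025, -0.027, 0.01],
  [0.025, -0.027, 0.02],
  [0.025, -0.027, 0.03],
  [0.0257, -0.0265, 0.0234],
], gripper=[1, 1, 1, 1, 1], spin=[0.12, 0, 0, 0, 0])

```text
time_s: 23.42
ee_pos: [493.8, 44.1, 203.8]
orientation: [[0.987, 0.159, 0.0], [0.159, -0.987, 0.0], [0.0, -0.0, -1.0]]
wrist_force: [1.9, -0.7, -0.4]
finger_gap: 0.2
grip_force: 0.0
```

Call:
servo_tool([
  [0, 0, 0],
  [0, 0, 0.02],
  [0, 0, 0.02],
  [0, 0, 0.02],
  [0, 0, 0.02],
], gripper=[1, 1, 1, 1, 1], spin=[0, 0, 0, 0, 0])

```text
time_s: 23.83
ee_pos: [493.3, 42.8, 124.0]
orientation: [[0.987, 0.16, -0.0], [0.16, -0.987, 0.0], [-0.0, -0.0, -1.0]]
wrist_force: [1.3, -0.6, -0.5]
finger_gap: -0.1
grip_force: 0.0
```

```bash
python3 -c "
from h import *
go(514.4,51,118,-80.8)"
```

```text
t 23.83 p [493.3  42.8 124. ] yaw -80.82 tilt -1.0 spin first -0.02 then xyz [22.2 -4.8  6. ] F [ 1.3 -0.6 -0.5] gap -0.1
```

Call:
servo_tool([
  [0, -0.0048, 0.006],
  [0.01, 0, 0],
  [0.009, 0, 0],
  [0, 0, 0],
  [0, 0, 0],
], gripper=[1, 1, 1, 1, 1], spin=[0, 0, 0, 0, 0])

```text
time_s: 24.25
ee_pos: [512.4, 50.1, 119.8]
orientation: [[0.987, 0.159, 0.001], [0.159, -0.987, 0.0], [0.001, -0.0, -1.0]]
wrist_force: [0.3, 0.1, -0.4]
finger_gap: -0.1
grip_force: 0.0
```

Call:
servo_tool([
  [0.001, 0, 0],
  [0.001, 0, 0],
  [0.001, 0, 0],
  [0, 0, 0],
  [0, 0, 0],
], gripper=[1, 1, 1, 1, 1], spin=[0, 0, 0, 0, 0])

```text
time_s: 24.67
ee_pos: [514.4, 50.2, 119.1]
orientation: [[0.987, 0.158, 0.0], [0.158, -0.987, 0.0], [0.0, -0.0, -1.0]]
wrist_force: [0.7, 0.5, 0.8]
finger_gap: 0.3
grip_force: 0.0
```

Call:
servo_tool([
  [0.001, 0, 0],
  [0.0005, 0, 0],
  [0, 0, 0],
  [0, 0, 0],
  [0, 0, 0],
], gripper=[1, 1, 1, 1, 1], spin=[0, 0, 0, 0, 0])

```text
time_s: 25.08
ee_pos: [515.8, 50.5, 118.9]
orientation: [[0.987, 0.158, -0.0], [0.158, -0.987, 0.0], [-0.0, -0.0, -1.0]]
wrist_force: [0.2, 0.6, 0.4]
finger_gap: 0.5
grip_force: 0.0
```

```bash
python3 chk.py
```

```text
t 25.08 p [515.8  50.5 118.9] yaw -80.88 tilt -1.0 spin first 0 then xyz [-517.3  -31.9  118.9] F [0.2 0.6 0.4] gap 0.5
scene crown 225 z [130.4 135.3 138.1] n [-0.  -0.1  1. ]
 crown>130 267 [[-16.238162970249242, -23.948842292041345, 130.31155555875426], [27.27287571897769, 17.53983590861947, 138.63539085438757]]
 tab 139 [[-71.30106343316685, -14.556571448701343, 120.36479139272508], [-58.27845980778348, -6.123707065542394, 136.3195861289572], [-47.83314334243344, 10.662057533090518, 158.5391111172051]]
  pod_crown 0.98 -3.271333496518559 7.313150255135156
  pod_tab 0.89 -39.77570990101935 3.1314429570605675
  recess 0.79 1.7708628220478948 -0.5120763775786551chk.py:9: RuntimeWarning: Mean of empty slice.
  c=A[(r<24)&(A[:,2]>118)&(A[:,2]<160)]; n=np.linalg.svd(c-c.mean(0))[2][2]; n*=np.sign(n[2])
  ret = um.true_divide(
Traceback (most recent call last):
  File "chk.py", line 10, in <module>
    print(v,"crown",len(c),"z",np.percentile(c[:,2],[5,50,95]),"n",n.round(3))
                               ~~~~~~~~~~~~~^^^^^^^^^^^^^^^^^^
IndexError: index -1 is out of bounds for axis 0 with size 0
```

Call:
servo_tool([
  [-0.01, 0, 0],
  [-0.01, 0, 0],
  [0, 0, -0.04],
  [0, 0, -0.04],
  [0, 0, -0.04],
], gripper=[1, 1, 1, 1, 1], spin=[0, 0, 0, 0, 0])

```text
time_s: 25.75
ee_pos: [494.4, 47.3, 240.2]
orientation: [[0.987, 0.159, -0.002], [0.159, -0.987, 0.0], [-0.002, -0.0, -1.0]]
wrist_force: [1.7, 0.1, 0.1]
finger_gap: 0.4
grip_force: 0.0
```

Call:
servo_tool([
  [-0.03, 0.03, -0.03],
  [-0.03, 0.03, -0.03],
  [-0.03, 0.03, -0.03],
  [-0.03, 0.03, -0.03],
  [0, 0.03, 0],
], gripper=[0.4, 0.4, 0.4, 0.4, 0.4], spin=[0, 0, 0, 0, 0])

```text
time_s: 26.17
ee_pos: [418.5, -93.5, 339.7]
orientation: [[0.987, 0.158, 0.006], [0.158, -0.987, -0.003], [0.005, 0.004, -1.0]]
wrist_force: [2.2, 0.0, 1.8]
finger_gap: 51.3
grip_force: 0.0
```

```bash
python3 chk.py; python3 - <<'E'
from h import *
np.set_printoptions(precision=1,suppress=True)
go(676.3,77.2,350,-80.8)
u=np.array([.987,.16]);w=np.array([-.16,.987]);C0=np.array([583.5,62.2])
for v in("scene","top"):
    s=imaging.snapshot(v);P=cloud(s,np.ones((400,640),bool)); A=np.c_[(P[:,:2]-C0)@u,(P[:,:2]-C0)@w,P[:,2]]
    Q=A[(A[:,0]>-40)&(A[:,0]<20)&(abs(A[:,1])<40)&(A[:,2]>132.5)&(A[:,2]<140)]; c=Q.mean(0); print(v,"top face",len(Q),c,np.percentile(Q,[2,98],axis=0).tolist())
    n=np.linalg.svd(Q-c)[2][2]; print(n*np.sign(n[2]))
    T=A[(A[:,0]>60)&(A[:,0]<125)&(abs(A[:,1])<16)&(A[:,2]>275)&(A[:,2]<320)]; print(" tongue",len(T),np.percentile(T,[2,50,98],axis=0).tolist())
E
```

```text
t 26.17 p [418.5 -93.5 339.7] yaw -80.9 tilt -0.99998 spin first 0 then xyz [-398.5 -158.5  339.7] F [2.2 0.  1.8] gap 51.3
scene crown 230 z [129.7 135.3 138. ] n [-0.  -0.1  1. ]
 crown>130 260 [[-17.86018944932869, -22.791317122727886, 130.35971451586826], [27.065804735247585, 17.552704772483956, 138.85863777025017]]
 tab 33 [[-57.11774694976346, -11.006999821310346, 116.97598899239068], [-51.512197253156046, -0.6646354655738955, 123.13397162430056], [-47.080640797002225, 11.362383263289114, 126.35400214028593]]
  pod_crown 0.85 5.320638281955769 4.043066859244121
  pod_tab 0.65 -43.66289867729526 1.9399449733229162
  recess 0.78 0.6799529701905483 4.456839000996543
top crown 211 z [130.6 135.8 139.9] n [-0.  0.  1.]
 crown>130 223 [[-21.88754542525372, -23.82877926438962, 130.6174839466031], [22.782335063120723, 21.416632243088518, 140.52935748677342]]
 tab 32 [[-58.75732877956052, -10.354600674373735, 119.56868202327828], [-52.93266182664664, -0.8687473608006897, 124.16506712127557], [-47.711596915851956, 10.146006738520715, 130.15700019611302]]
  pod_crown 0.8 10.08131888944788
[... 295 characters left out ...]
.40873777764031, -22.90981520312286, 132.75912799986597], [19.03863233046071, 17.216730762738393, 138.91934461006608]]
[-0. -0.  1.]
 tongue 127 [[91.41379712183067, -10.96790207026261, 276.3559254805889], [100.20757100615717, -5.512023703630261, 297.0553039457194], [104.15259441147276, 7.601765619541184, 308.65210842769017]]
top top face 173 [ -0.6  -0.9 135.6] [[-20.09164437956838, -23.009106954815604, 132.61290320174786], [18.431389592567374, 20.292915753090167, 139.55781359658118]]
[-0. -0.  1.]
 tongue 73 [[85.26123796664179, -8.905039357437678, 276.98970007002436], [90.92141044010528, -0.16151101384853206, 302.10882726072555], [101.74195038888071, 9.114137846276474, 311.1962947973414]]
```

Call:
servo_tool([
  [0.02, -0.009, -0.005],
  [0.034, -0.016, -0.005],
  [0.034, -0.016, -0.005],
  [0.034, -0.016, 0],
  [0.034, -0.016, 0],
], gripper=[0.4, 0.4, 0.4, 0.4, 0.4], spin=[0, 0, 0, 0, 0])

```text
time_s: 27.08
ee_pos: [565.0, 5.7, 350.2]
orientation: [[0.987, 0.158, 0.0], [0.158, -0.987, 0.0], [0.0, -0.0, -1.0]]
wrist_force: [0.3, -1.5, 0.6]
finger_gap: 51.3
grip_force: 0.0
```

Call:
servo_tool([
  [0.034, -0.016, 0],
  [0.034, -0.016, 0],
  [0.034, -0.016, 0],
  [0.021, -0.005, 0],
  [0, 0, 0],
], gripper=[0.4, 0.4, 0.4, 0.4, 0.4], spin=[0, 0, 0, 0, 0])

```text
time_s: 27.5
ee_pos: [678.6, 79.3, 347.8]
orientation: [[0.987, 0.162, -0.003], [0.162, -0.987, 0.002], [-0.002, -0.002, -1.0]]
wrist_force: [0.2, 0.2, -1.0]
finger_gap: 51.2
grip_force: 0.0
```

Call:
servo_tool([
  [0, 0, 0],
  [0, 0, 0],
  [0, 0, 0],
  [0, 0, 0],
  [0, 0, 0],
], gripper=[0.4, 0.4, 0.4, 0.4, 0.4], spin=[0, 0, 0, 0, 0])

```text
time_s: 27.92
ee_pos: [676.3, 75.4, 350.7]
orientation: [[0.987, 0.158, 0.001], [0.158, -0.987, -0.0], [0.001, 0.0, -1.0]]
wrist_force: [-0.3, -0.2, 0.2]
finger_gap: 51.6
grip_force: 0.0
```

```bash
python3 -c "
from h import *
go(676.3,77.2,268,-80.8)"
```

```text
t 27.92 p [676.3  75.4 350.7] yaw -80.92 tilt -1.0 spin first -0.12 then xyz [ 0.3 -1.7 82.7] F [-0.3 -0.2  0.2] gap 51.6
```

Call:
servo_tool([
  [0, -0.0017, 0.02],
  [0, 0, 0.025],
  [0, 0, 0.025],
  [0, 0, 0.012],
  [0, 0, 0],
], gripper=[0.4, 0.4, 0.4, 0.4, 0.4], spin=[-0.12, 0, 0, 0, 0])

```text
time_s: 28.33
ee_pos: [675.3, 77.0, 265.7]
orientation: [[0.987, 0.16, -0.004], [0.16, -0.987, -0.001], [-0.004, 0.0, -1.0]]
wrist_force: [0.1, 0.6, 0.5]
finger_gap: 51.4
grip_force: 0.0
```

Call:
servo_tool([
  [0, 0, 0],
  [0, 0, 0],
  [0, 0, 0],
  [0, 0, 0],
  [0, 0, 0],
], gripper=[0.9, 0.9, 0.9, 0.9, 0.9], spin=[0, 0, 0, 0, 0], grip_force=40)

```text
time_s: 28.75
ee_pos: [677.1, 77.3, 270.1]
orientation: [[0.987, 0.16, 0.003], [0.16, -0.987, -0.0], [0.003, 0.001, -1.0]]
wrist_force: [-1.5, -2.8, 5.9]
finger_gap: 19.2
grip_force: 39.5
```

Call:
servo_tool([
  [-0.0174, 0, -0.002],
  [-0.0175, 0, 0.0001],
  [-0.0173, 0, 0.0023],
  [-0.0169, 0, 0.0045],
  [-0.0162, 0, 0.0065],
], gripper=[0.9, 0.9, 0.9, 0.9, 0.9], spin=[0, 0, 0, 0, 0])

```text
time_s: 29.17
ee_pos: [592.9, 63.6, 258.9]
orientation: [[0.987, 0.16, 0.005], [0.16, -0.987, -0.0], [0.005, 0.001, -1.0]]
wrist_force: [6.7, -1.5, 1.9]
finger_gap: 19.2
grip_force: 41.4
```

Call:
servo_tool([
  [-0.0153, 0, 0.0085],
  [-0.0141, 0, 0.0104],
  [-0.0127, 0, 0.012],
  [-0.0111, 0, 0.0135],
  [-0.0093, 0, 0.0148],
], gripper=[0.9, 0.9, 0.9, 0.9, 0.9], spin=[0, 0, 0, 0, 0])

```text
time_s: 29.58
ee_pos: [530.7, 53.5, 199.1]
orientation: [[0.987, 0.16, 0.003], [0.16, -0.987, -0.001], [0.003, 0.001, -1.0]]
wrist_force: [1.0, -2.7, 4.3]
finger_gap: 19.3
grip_force: 43.8
```

Call:
servo_tool([
  [0, 0, 0],
  [0, 0, 0],
  [0, 0, 0],
  [0, 0, 0],
  [0, 0, 0],
], gripper=[0.9, 0.9, 0.9, 0.9, 0.9], spin=[0, 0, 0, 0, 0])

```text
time_s: 30.0
ee_pos: [530.2, 53.5, 198.4]
orientation: [[0.987, 0.16, -0.002], [0.16, -0.987, -0.001], [-0.002, 0.001, -1.0]]
wrist_force: [-9.9, -4.9, 3.1]
finger_gap: 19.8
grip_force: 43.4
```

Call:
servo_tool([
  [-0.0074, 0, 0.0158],
  [-0.0054, 0, 0.0166],
  [-0.0033, 0, 0.0172],
  [-0.0011, 0, 0.012],
  [0, 0, 0],
], gripper=[0.9, 0.9, 0.9, 0.9, 0.9], spin=[0, 0, 0, 0, 0])

```text
time_s: 30.42
ee_pos: [513.8, 50.9, 135.4]
orientation: [[0.987, 0.16, -0.001], [0.16, -0.987, -0.0], [-0.001, 0.0, -1.0]]
wrist_force: [-0.4, -5.8, -0.7]
finger_gap: 19.7
grip_force: 42.0
```

Call:
servo_tool([
  [0, 0, 0.003],
  [0, 0, 0.002],
  [0, 0, 0],
  [0, 0, 0],
  [0, 0, 0],
], gripper=[0.9, 0.9, 0.9, 0.9, 0.9], spin=[0, 0, 0, 0, 0])

```text
time_s: 30.83
ee_pos: [513.8, 50.9, 132.1]
orientation: [[0.987, 0.16, -0.001], [0.16, -0.987, -0.001], [-0.001, 0.001, -1.0]]
wrist_force: [-5.3, -5.0, -0.1]
finger_gap: 19.6
grip_force: 42.1
```

Call:
servo_tool([
  [0, 0, 0.002],
  [0, 0, 0.001],
  [0, 0, 0],
  [0, 0, 0],
  [0, 0, 0],
], gripper=[0.9, 0.9, 0.9, 0.9, 0.9], spin=[0, 0, 0, 0, 0])

```text
time_s: 31.25
ee_pos: [513.9, 50.8, 129.2]
orientation: [[0.987, 0.16, -0.0], [0.16, -0.987, -0.001], [-0.0, 0.001, -1.0]]
wrist_force: [-4.6, -5.1, -0.3]
finger_gap: 19.6
grip_force: 42.1
```

Call:
servo_tool([
  [0, 0, 0],
  [0, 0, 0],
  [0, 0, 0],
  [0, 0, -0.02],
  [0, 0, -0.03],
], gripper=[0.5, 0.5, 0.5, 0.5, 0.5], spin=[0, 0, 0, 0, 0])

```text
time_s: 31.67
ee_pos: [512.5, 51.4, 177.2]
orientation: [[0.987, 0.161, -0.004], [0.161, -0.987, 0.001], [-0.004, -0.001, -1.0]]
wrist_force: [0.5, 0.1, -0.1]
finger_gap: 42.6
grip_force: 0.0
```

Call:
servo_tool([
  [0, 0, 0],
  [0, 0, 0],
  [0, 0, 0],
  [0, 0, 0],
  [0, 0, 0],
], gripper=[1, 1, 1, 1, 1], spin=[0, 0, 0, 0, 0])

```text
time_s: 32.08
ee_pos: [513.1, 51.3, 177.3]
orientation: [[0.987, 0.161, -0.001], [0.161, -0.987, 0.0], [-0.001, -0.0, -1.0]]
wrist_force: [-0.1, 0.7, -0.3]
finger_gap: -0.1
grip_force: 0.0
```

```bash
python3 - <<'E'
from h import *
np.set_printoptions(precision=1,suppress=True)
go(513.8,50.9,160,-80.8)
u=np.array([.987,.16]);w=np.array([-.16,.987]);C0=np.array([583.5,62.2])
s=imaging.snapshot("scene");P=cloud(s,np.ones((400,640),bool)); A=np.c_[(P[:,:2]-C0)@u,(P[:,:2]-C0)@w,P[:,2]]
for a in range(-95,60,10):
    Q=A[(A[:,0]>a)&(A[:,0]<a+10)&(abs(A[:,1])<(9 if a<-40 else 25))&(A[:,2]>100)&(A[:,2]<175)]
    if len(Q): print(a+5,len(Q),np.percentile(Q[:,2],[10,50,90]))
E
```

```text
t 32.08 p [513.1  51.3 177.3] yaw -80.76 tilt -1.0 spin first 0.04 then xyz [ 0.6  0.5 17.3] F [-0.1  0.7 -0.3] gap -0.1
-90 4 [156.8 161.3 163.2]
-80 18 [161.2 165.1 168.1]
-70 20 [162.8 164.2 166.6]
-60 28 [158.2 163.2 165.1]
-50 27 [160.8 162.9 165.5]
-40 25 [159.3 162.6 164.2]
-30 72 [124.9 162.6 164.2]
-20 68 [160.2 162.2 164.2]
-10 75 [160.2 162.  163.8]
0 69 [159.2 161.2 162.8]
10 79 [151.9 160.6 162.5]
20 85 [123.  159.4 161.7]
30 94 [123.2 159.4 161.3]
40 79 [156.  158.5 160.5]
50 81 [155.9 158.  159.6]
60 71 [115.4 157.5 159.4]
```

Call:
servo_tool([
  [0, 0, 0.007],
  [0, 0, 0.005],
  [0, 0, 0.003],
  [0, 0, 0.003],
  [0, 0, 0],
], gripper=[1, 1, 1, 1, 1], spin=[0, 0, 0, 0, 0])

```text
time_s: 32.55
ee_pos: [513.1, 51.2, 159.2]
orientation: [[0.987, 0.161, -0.001], [0.161, -0.987, 0.0], [-0.001, -0.0, -1.0]]
wrist_force: [-0.4, -0.2, -0.4]
finger_gap: 0.0
grip_force: 0.0
```

Call:
servo_tool([
  [0, 0, 0.002],
  [0, 0, 0.001],
  [0, 0, 0],
  [0, 0, 0],
  [0, 0, 0],
], gripper=[1, 1, 1, 1, 1], spin=[0, 0, 0, 0, 0])

```text
time_s: 32.97
ee_pos: [513.5, 51.2, 157.0]
orientation: [[0.987, 0.16, 0.0], [0.16, -0.987, 0.0], [0.0, -0.0, -1.0]]
wrist_force: [-0.3, 0.3, 1.0]
finger_gap: 0.1
grip_force: 0.0
```

Call:
servo_tool([
  [0, 0, 0.001],
  [0, 0, 0.001],
  [0, 0, 0],
  [0, 0, 0],
  [0, 0, 0],
], gripper=[1, 1, 1, 1, 1], spin=[0, 0, 0, 0, 0])

```text
time_s: 33.38
ee_pos: [513.5, 51.2, 155.0]
orientation: [[0.987, 0.16, 0.0], [0.16, -0.987, 0.0], [0.0, 0.0, -1.0]]
wrist_force: [-1.4, -0.9, 3.3]
finger_gap: 0.2
grip_force: 1.9
```

Call:
servo_tool([
  [0, 0, 0.001],
  [0, 0, 0.001],
  [0, 0, 0],
  [0, 0, 0],
  [0, 0, 0],
], gripper=[1, 1, 1, 1, 1], spin=[0, 0, 0, 0, 0])

```text
time_s: 33.8
ee_pos: [513.6, 51.2, 154.5]
orientation: [[0.987, 0.16, 0.001], [0.16, -0.987, -0.001], [0.0, 0.001, -1.0]]
wrist_force: [-14.2, -4.5, 36.0]
finger_gap: -0.1
grip_force: 18.1
```

Call:
servo_tool([
  [0, 0, 0.001],
  [0, 0, 0.001],
  [0, 0, 0],
  [0, 0, 0],
  [0, 0, 0],
], gripper=[1, 1, 1, 1, 1], spin=[0, 0, 0, 0, 0])

```text
time_s: 34.22
ee_pos: [513.7, 51.2, 154.0]
orientation: [[0.987, 0.16, 0.001], [0.16, -0.987, -0.002], [0.001, 0.002, -1.0]]
wrist_force: [-28.5, -4.0, 68.3]
finger_gap: -0.0
grip_force: 34.4
```

Call:
servo_tool([
  [0, 0, -0.01],
  [0, 0, -0.03],
  [0, 0, -0.03],
  [0, 0, -0.03],
  [-0.02, 0.02, -0.03],
], gripper=[1, 1, 1, 1, 1], spin=[0, 0, 0, 0, 0])

```text
time_s: 34.63
ee_pos: [497.9, 31.4, 282.3]
orientation: [[0.986, 0.165, 0.001], [0.165, -0.986, 0.002], [0.001, -0.002, -1.0]]
wrist_force: [0.4, -0.9, -0.1]
finger_gap: -0.0
grip_force: 0.0
```

Call:
servo_tool([
  [-0.03, 0.03, 0],
  [-0.03, 0.03, 0],
  [-0.03, 0.03, 0],
  [-0.01, 0.03, 0],
  [0, 0, 0],
], gripper=[1, 1, 1, 1, 1], spin=[0, 0, 0, 0, 0])

```text
time_s: 35.05
ee_pos: [416.9, -109.8, 281.1]
orientation: [[0.988, 0.154, -0.0], [0.154, -0.988, -0.002], [-0.0, 0.002, -1.0]]
wrist_force: [0.2, -1.6, 0.2]
finger_gap: 0.0
grip_force: 0.0
```

```bash
python3 - <<'E'
from h import *
np.set_printoptions(precision=1,suppress=True)
go(513.8,50.9,160,-80.8)
u=np.array([.987,.16]);w=np.array([-.16,.987]);C0=np.array([583.5,62.2])
for v in("scene","top"):
    s=imaging.snapshot(v);P=cloud(s,np.ones((400,640),bool)); A=np.c_[(P[:,:2]-C0)@u,(P[:,:2]-C0)@w,P[:,2]]
    for nm,lo,hi,b in(("tongue",-85,-42,7),("plate",-30,50,25)):
        Q=A[(A[:,0]>lo)&(A[:,0]<hi)&(abs(A[:,1])<b)&(A[:,2]>148)&(A[:,2]<175)]
        if len(Q)>5: print(v,nm,len(Q),"z",np.percentile(Q[:,2],[10,50,90]),"slope",np.polyfit(Q[:,0],Q[:,2],1)[0].round(3),"a",Q[:,0].min(),"b",Q[:,1].mean())
    for y0 in (-220,-155):
        Q=P[(abs(P[:,0]-473)<40)&(abs(P[:,1]-y0)<20)&(P[:,2]>75)&(P[:,2]<110)]; print("  small tab",y0,Q.mean(0))
    t=A[(abs(A[:,1])<20)&(A[:,0]<-40)&(A[:,0]>-70)&(A[:,2]>114)&(A[:,2]<130)]; print("  tab seen",len(t),t.mean(0) if len(t) else "")
E
```

```text
t 35.05 p [ 416.9 -109.8  281.1] yaw -81.16 tilt -1.0 spin first -0.36 then xyz [ 121.3 -143.2  121.1] F [ 0.2 -1.6  0.2] gap 0.0
scene tongue 77 z [154.  155.7 157.6] slope 0.001 a -84.80695696376233 b -0.18872817688909815
scene plate 549 z [155.  157.  158.8] slope -0.004 a -29.960227310980947 b -0.1785851173289052
  small tab -220 [ 475.  -223.3   84.1]
  small tab -155 [ 479.3 -157.6   84.5]
  tab seen 0 
top tongue 73 z [153.2 156.1 159.9] slope -0.018 a -84.31723202861929 b 0.09791862316598755
top plate 475 z [154.2 157.2 160.5] slope 0.001 a -29.703137508416827 b 0.011614297283468288
  small tab -220 [nan nan nan]
  small tab -155 [nan nan nan]
  tab seen 16 [-44.4   5.8 122.2]<stdin>:11: RuntimeWarning: Mean of empty slice.
  ret = um.true_divide(
```

Head is flat (slope ≈ 0, top at 155–157 mm), the small pods have not moved, and the robot is clear. Handing in.

```bash
python3 -c "
from rig import env
print(env.finish_job())"
```

```text
the job is handed in; nothing more can be done
None
```

The job is handed in at about 35 s: head raised, large pod laid flat in the recess foil down with its tab to the front, head lowered to its stop; I pressed the lever down with the fingertips to 68 N at the wrist (limit 120 N).

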